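# Empty the dipper of port plugs and tare it on the scale

## Task

Pick up the steel dipper and tip it low over the steel tray until all three white port plugs have dropped into the tray, without touching the plugs with the fingers. Then stand the empty dipper upright and gently in the middle of the scale's pan, let go of it, and turn the dial's bezel until the pointer reads zero. Leave the other things on the bench where they are.

Things in the scene. Friction and masses are not known exactly. Their poses are not given: they have to be found in the camera images.
- cup: the dipper: loose conical steel cup, foot 72 mm and rim 132 mm across, 58 mm tall, wall 3 mm, floor 4 mm, 145 to 230 g. Origin: centre of the foot's underside; z to the mouth. Its straight flat handle rises outwards from the rim on its -x side at 45 degrees: axis from (-63, 0, 55) to (-128, 0, 120) mm in its frame, 10 mm thick along y, 16 mm wide
- cup_grip (a point): point on the handle's axis 60 mm from the rim along it, at (-105, 0, 97) mm in the cup's frame; axes as the cup's
- cup_mouth (a point): centre of the cup's mouth, 58 mm above its origin
- tray: fixed rectangular steel tray, 210 mm (its x) by 180 mm (its y), 35 mm high, 3 mm wall and floor. Origin: centre of its underside, on the table
- pan_top (a point): centre of the upper face of the scale's round steel pan, 140 mm across, 61 mm above the table when empty. Sprung: sinks 1 mm per 0.4 N, 9 mm at most. The fixed white housing is 320 mm (its x) by 160 mm, 44 mm high; its raised dial head, 100 by 130 mm, top 85 mm above the table, has its centre 180 mm from the pan's on the -x side (towards the robot)
- pan (a joint): how far the pan has sunk (m); 0 when empty
- pointer (a joint): angle (rad, clockwise from above) of the scale's thin black pointer inside the dial; driven by the pan, 220 rad per metre of sinking; 0 (pointing to the scale's -x) with nothing on the pan
- bezel (a joint): angle (rad, clockwise from above) of the dial's bezel, which carries the dial face and its zero mark; the pointer reads zero when bezel equals pointer. Turns freely from -1.2 to 2.2 with slight friction and stays where it is left
- bezel_grip (a point): on the bezel's upright axis, 23 mm above the dial head's top: the height to grip. The bezel is a plain steel ring, 58 mm outside diameter, 26 mm high, its rim 111 mm above the table
- bezel_zero (a point): the zero mark: the broad black mark on the dial face and rim, 22 mm from the dial's axis on the bezel's own -x side
- pointer_tip (a point): tip of the pointer, 22 mm from the dial's axis on the pointer's own -x side
- plug1: a white plastic port plug: tapered stem 20 to 25 mm in diameter with a 31 mm head, 34 mm long, 30 g; three of them start inside the cup. Origin: centre of the stem's end face; z along its axis to the head
- plug2: a white plastic port plug: tapered stem 20 to 25 mm in diameter with a 31 mm head, 34 mm long, 30 g; three of them start inside the cup. Origin: centre of the stem's end face; z along its axis to the head
- plug3: a white plastic port plug: tapered stem 20 to 25 mm in diameter with a 31 mm head, 34 mm long, 30 g; three of them start inside the cup. Origin: centre of the stem's end face; z along its axis to the head
- jar: bystander: amber glass jar, 54 mm across, 60 mm tall; origin under its centre
- bottle: bystander: glass media bottle with a blue cap, 72 mm across, 160 mm tall; origin under its centre
- flask: bystander: conical glass flask, 84 mm across, 120 mm tall; origin under its centre
- spanner: bystander: steel spanner, 160 mm long, lying flat; origin under its centre
- syringe: bystander: blue plastic syringe, about 170 mm long, lying flat; origin under its centre
- filter: bystander: white disc filter, 72 mm across, 32 mm tall, lying flat; origin under its centre
- coupling: bystander: steel elbow coupling, 50 mm tall, about 65 mm long; origin under its centre
Mind the look-alikes: they are no part of the job. What is shaped like the cup but red is not meant.

How it is judged (in metres and radians):
On the way, in this order (a step that is already met when the one before it is completed fails the run):
1. the dipper is tipped by more than 46 degrees with its mouth low over the tray (mouth centre less than 250 mm above the tray's foot and within 20 mm of the tray's outline) (angle between cup's own z axis and vertical above 0.8 rad and z of cup_mouth in the frame of tray below 0.25 m and x of cup_mouth in the frame of tray between -0.125 and 0.125 m and y of cup_mouth in the frame of tray between -0.11 and 0.11 m).
2. all three plugs lie in the tray and the empty dipper stands upright on the pan, released (x of plug1 in the frame of tray between -0.104 and 0.104 m and y of plug1 in the frame of tray between -0.089 and 0.089 m and z of each of plug1, plug2, plug3 in the frame of tray below 0.05 m and x of plug2 in the frame of tray between -0.104 and 0.104 m and y of plug2 in the frame of tray between -0.089 and 0.089 m and x of plug3 in the frame of tray between -0.104 and 0.104 m and y of plug3 in the frame of tray between -0.089 and 0.089 m and angle between cup's own z axis and vertical below 0.08 rad and horizontal distance between cup and pan_top below 0.032 m and contact force between cup and scale above 0.8 N and contact force between the fingers and cup below 0.1 N and linear speed of cup below 0.02 m/s), for 0.2 s.
3. the pointer reads zero (angle between the x axis of pointer_tip and the x axis of bezel_zero, either way round below 0.07 rad), for 0.2 s.
At the end, for the whole second after the job is handed in: All three plugs lie in the tray; the empty dipper stands upright (within 4.5 degrees) on the scale's pan, its foot within 32 mm of the pan's centre, at rest and released; the bezel's zero mark is in line with the pointer within 4 degrees and at rest (all of step 2 and angle between the x axis of pointer_tip and the x axis of bezel_zero, either way round below 0.07 rad and velocity of joint bezel between -0.05 and 0.05 rad/s); the robot touches nothing.
It fails at once if a finger touches a plug (contact force between the fingers and plug1 above 0.3 N or contact force between the fingers and plug2 above 0.3 N or contact force between the fingers and plug3 above 0.3 N).
It fails at once if the dipper is set on the scale with more than 40 N (contact force between cup and scale above 40 N).
It fails at once if a bystander is moved by more than 30 mm or tipped over (distance of any of jar, bottle, flask, spanner, syringe, filter, coupling from where it was at the start of the episode above 0.03 m or angle between any of jar, bottle, flask, spanner, syringe, filter, coupling's own z axis and vertical above 0.5 rad).
It also fails if it takes over 70 s, if anything falls off the work surface, if the arm or the gripper's body presses on something with over 40 N, if the wrist force passes 120 N, or if a joint passes its speed limit or range.

## Robot

A 6-joint arm with a two-finger parallel gripper is mounted at the origin on the work surface. World frame = base frame: x ahead of the robot, y to its left, z up, the work surface at z = 0. Lengths are in mm, angles in rad, forces in N, time in s.
With the tool pointing down it reaches from about 300 to 775 mm from the base axis. Payload 14.6 kg.
Tool frame: the origin (TCP) lies between the finger pads; the fingertips stand manip.nose_length ahead of it and the grasp point (between the pads) lies 11 mm behind it (manip.nose_length is the distance from the TCP to the fingertips, in mm); z points along the fingers, y is the line along which they close (so a half turn about z gives the same grasp; the last joint's range is limited). The gripper opens to 94 mm and grips with 3 to 60 N. Pads are 16 mm wide; open, the fingers measure 119 mm over their backs; the gripper's body (75 mm by 177 mm) begins 78 mm behind the grasp point.
Start: joints at [-1.252, 0.3, 1.521, -0, 1.321, -0.067], TCP at [206.958, -509.566, 213.446] pointing down, gripper open.
Joint ranges: [-3.03, 3.03], [-0.79, 2.21], [0.23, 2.52], [-1.04, 4.18], [0, 3.07], [-2.55, 2.55]. Speed limits (rad/s): [2.22, 2.22, 2.57, 3.14, 3.14, 3.14].

## Interface

Orientations are given as [roll, pitch, yaw] about the fixed x, y, z axes, in that order (R = Rz(yaw) Ry(pitch) Rx(roll)).
In Python, from cell import manip, cams, job gives the robot as it stands.
- The arm moves only by the tool jog_arm, never from a script. Its argument "commands" is a list of rows, each an object of numbers: "dx", "dy", "dz": the shift along the tool's x, y, z each as a share of 40 mm, from -1 to 1; "ax", "ay", "az": the turn, a rotation vector about the tool's x, y, z each as a share of 10 degrees, from -1 to 1; "gripper": the closure, from 0 (fully open) to 1 (shut). A call has 1 to 10 rows; each row shifts and turns the commanded pose from where the row before left it, along the tool's axes as they then stand; what a row does not reach is not made up. A row lasts 1/8 s, in which the tool goes at most 62.5 mm and 10.7 degrees, less where a joint would pass 70% of its speed; a pose out of reach is approached as far as the arm can. A call with a number of a shift or a turn outside -1 to 1 is refused whole. A call with a gripper value outside its range is refused whole. The fingers move at their own pace and stop on an object; "squeeze" is the grip in N (left out, the last holds). Time passes only in rows, so rows that do not move let the fingers close. It gives the time, the measured TCP pose, the force, the opening and the grip force at its end, in the units of the state.
- manip.read_state(): the state, without advancing time (a new reading comes with each control period).
- cams.camera(name): name is "side" or "top"; returns a dict with "image" (420x560x3 uint8, red, green, blue), "fx", "fy", "cx", "cy" (pixels), "world_to_cam" (4x4, takes a point from world to camera coordinates). Camera axes: x right, y down, z forward; pixel columns grow to the right and rows downward; lengths in mm; the calibration is good to about 2 mm. A picture is of the moment at which its call begins. There is no depth.
- job.sign_off(): hands the job in; it is judged then, once.
The state is a dict: "clock": time; "joints": joint angles; "qd": joint speeds; "effort": joint torques, N m; "eef_pos": TCP position; "eef_rot": TCP orientation; "wrist_force": force on the tool from outside, world axes, zero at the start; "moment": the same for the moment, N m; "finger_gap": finger opening in mm; "finger_force": force on a finger pad.
Only numpy, scipy, OpenCV 4.12 (cv2) and the standard library are available. Lean on these libraries where they do the work, as an engineer would, in place of code of your own. Each camera call takes 0.05 s, during which the arm holds its last target. There are 200 camera calls.

## Working session

There is one attempt and no reset: what is moved stays moved. The work goes in short steps, Python scripts to look and compute and a tool call to move; the robot and the scene stay as the last step left them, time stands still between calls to the robot, and variables do not carry over. Pictures are saved under pics/ and viewed, at most 11 in all, crops included, and the job is handed in when it is done.

Besides the shell and the picture viewer there is one more tool, called by a JSON object that holds its "fn" and its "kwargs", one argument or row to a line. jog_arm: Moves the arm, as the interface text tells. Shift numbers are shares of 40 mm and turn numbers shares of 10 degrees, none past 1 either way. Its arguments: {"type":"object","properties":{"commands":{"type":"array"},"squeeze":{"type":"number"}},"required":["commands"]}

```bash
ls; mkdir -p pics
python3 - <<'E'
from cell import manip,cams
import cv2,numpy as np,pickle
d={n:cams.camera(n) for n in("side","top")}
pickle.dump(d,open('v0.pkl','wb'))
for n in d:
    cv2.imwrite(f'pics/{n}0.png',cv2.resize(d[n]['image'][:,:,::-1],(800,600),interpolation=cv2.INTER_CUBIC)); print(n,d[n]['fx'],d[n]['cx'],d[n]['cy'],np.round(d[n]['world_to_cam'],3).tolist())
print(manip.nose_length,manip.read_state())
E
```

```text
pics
side 424.12690831941615 278.5419042482428 209.9406158800222 [[-0.733, -0.68, 0.022, 392.729], [-0.449, 0.46, -0.766, 243.566], [0.511, -0.571, -0.643, 1113.135], [0.0, 0.0, 0.0, 1.0]]
top 539.4476952739784 278.8145835044824 204.0697153655639 [[0.001, -1.0, 0.015, 44.036], [-0.996, -0.003, -0.092, 483.184], [0.092, -0.015, -0.996, 1351.568], [0.0, 0.0, 0.0, 1.0]]
8.0 {'clock': 0.1, 'joints': array([-1.25159099e+00,  3.00414599e-01,  1.52149866e+00,  1.09201575e-05,
        1.32070879e+00, -6.65900615e-02]), 'qd': array([-1.86990982e-05, -2.04836666e-03, -2.41566625e-03, -5.88649800e-04,
       -1.09285967e-03,  4.18973057e-04]), 'effort': array([ 2.05080265e-03, -5.32644296e+01, -3.53285229e+01,  7.10040238e-02,
        2.35183036e-02, -7.57452221e-05]), 'eef_pos': array([ 206.89815079, -509.36184211,  212.95218769]), 'eef_rot': array([-3.14056625e+00, -7.90505142e-05,  3.85792653e-01]), 'wrist_force': array([-0.51093629,  0.44458286,  0.08038524]), 'moment': array([-0.00560167,  0.01479132, -0.05004317]), 'finger_force': 0.0, 'finger_gap': 93.85841942374931}
```

View pics/top0.png

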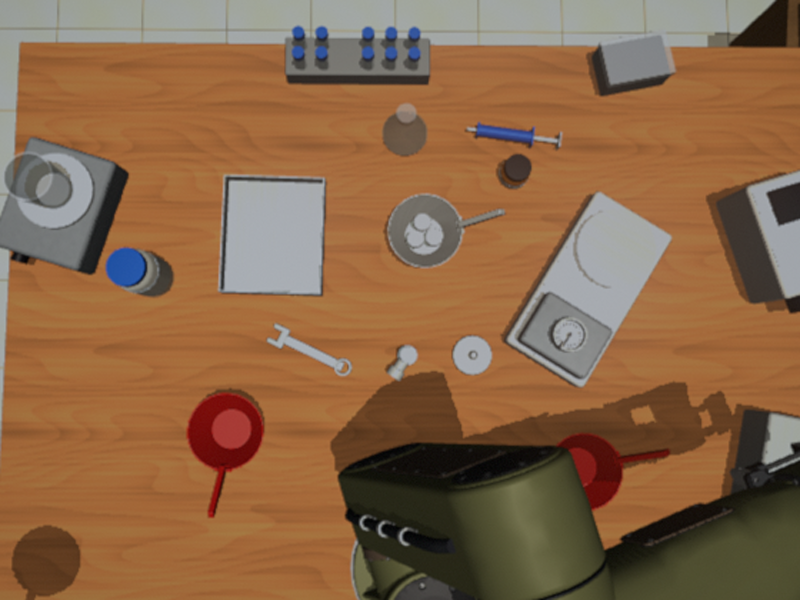

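View pics/side0.png

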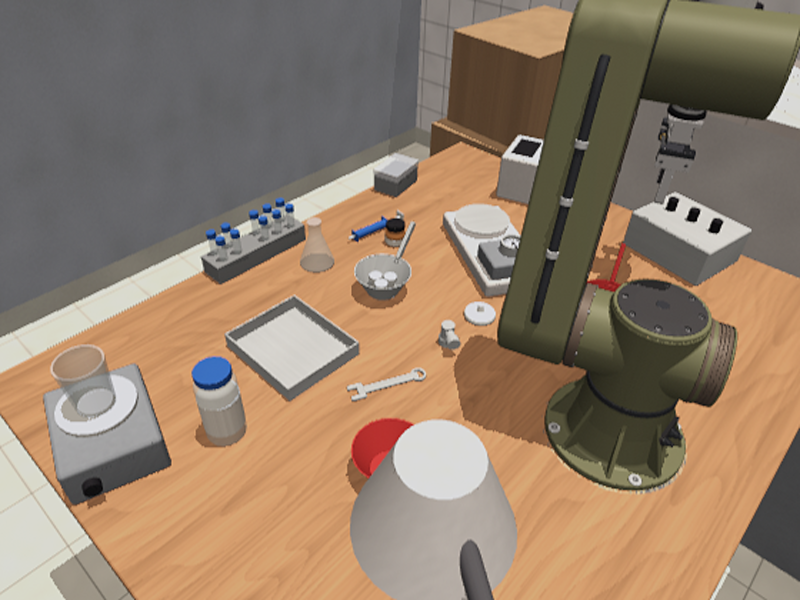

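The top view shows the cup rim centred at about (425,231), its handle tip at (502,212), the tray at (222..326, 175..295), the pan near (611,246) and the dial near (568,334). In the side view the cup rim is at (382,272), the handle tip at (411,224), the pan at (481,221) and the dial at about (512,243).

```bash
cat > h.py <<'E'
import numpy as np,cv2
def K(c): return np.array([[c['fx'],0,c['cx']],[0,c['fy'],c['cy']],[0,0,1]])
def P(c): return K(c)@np.array(c['world_to_cam'])[:3]
def tri(d,s,t):
    s,t=[(np.array(x,float)*.7).reshape(2,1) for x in(s,t)]
    X=cv2.triangulatePoints(P(d['side']),P(d['top']),s,t)[:,0];X=X[:3]/X[3]
    e=[np.linalg.norm(proj(d[n],X)-x[:,0]) for n,x in(('side',s),('top',t))]
    return X,e
def proj(c,X):
    p=P(c)@np.append(X,1);return p[:2]/p[2]
def plane(c,uv,z):
    p=P(c);u=np.array([uv[0]*.7,uv[1]*.7])
    A=np.array([[p[i,0]-u[i]*p[2,0],p[i,1]-u[i]*p[2,1]] for i in(0,1)])
    b=np.array([-(p[i,2]*z+p[i,3])+u[i]*(p[2,2]*z+p[2,3]) for i in(0,1)])
    return np.linalg.solve(A,b)
E
python3 - <<'E'
from h import *;import pickle
d=pickle.load(open('v0.pkl','rb'));np.set_printoptions(precision=1,suppress=True)
for n,s,t in[('mouth',(382,273),(425,231)),('tip',(412,223),(502,212)),('tray a',(294,298),(222,175)),('pan',(481,221),(611,246)),('dial',(512,243),(568,334))]: print(n,*tri(d,s,t))
for t in[(222,175),(326,178),(323,295),(219,293)]: print('tray',plane(d['top'],t,35))
for t in[(597,193),(671,238),(582,386),(507,340)]: print('scale',plane(d['top'],t,44))
print('mouth',plane(d['top'],(425,231),58),'tip',plane(d['top'],(502,212),120),'pan',plane(d['top'],(611,246),61),'dial',plane(d['top'],(568,334),111))
for n,u,v,w,h in(('side',200,110,200,120),('top',240,110,240,170)):
    im=d[n]['image'][v:v+h,u:u+w,::-1]; f=min(800//w,600//h); cv2.imwrite(f'pics/{n}crop.png',cv2.resize(im,None,fx=f,fy=f,interpolation=cv2.INTER_CUBIC))
a=cv2.imread('pics/sidecrop.png')
E
```

```text
mouth [587.3  -1.1  52.6] [np.float64(0.13302150285508796), np.float64(0.1067133154423489)]
tip [ 609.1 -126.4  119.6] [np.float64(0.5435016003532503), np.float64(0.47149291409871685)]
tray a [627.  305.1 166.8] [np.float64(28.091573401359522), np.float64(17.19810153739612)]
pan [ 558.8 -329.1   56.5] [np.float64(1.216005440953929), np.float64(1.0935322005800314)]
dial [ 404.3 -237.   108.4] [np.float64(0.27948777062980806), np.float64(0.23734094005266404)]
tray [689.9 360. ]
tray [685.3 174.7]
tray [475.4 177.9]
tray [478.5 360.6]
scale [ 658.3 -308.5]
scale [ 577.7 -438.5]
scale [ 316.8 -274.6]
scale [ 396.5 -144.7]
mouth [586.2  -1. ] tip [ 608.2 -127. ] pan [ 560.4 -326.2] dial [ 404.7 -236.1]
```

View pics/sidecrop.png

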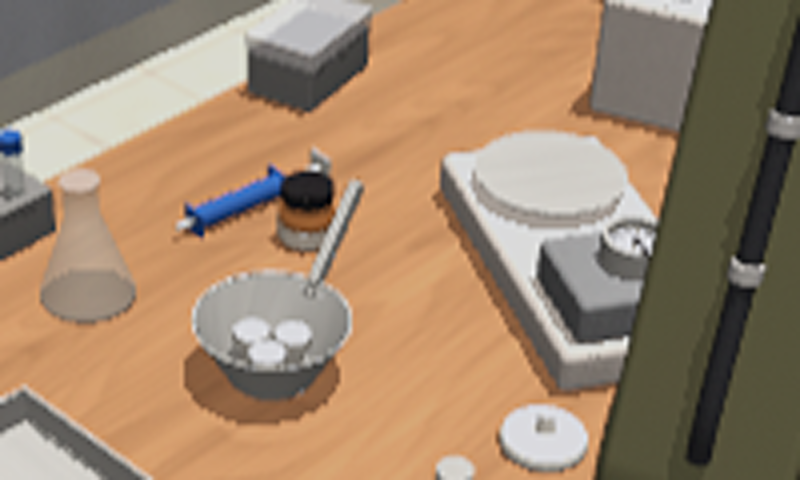

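View pics/topcrop.png

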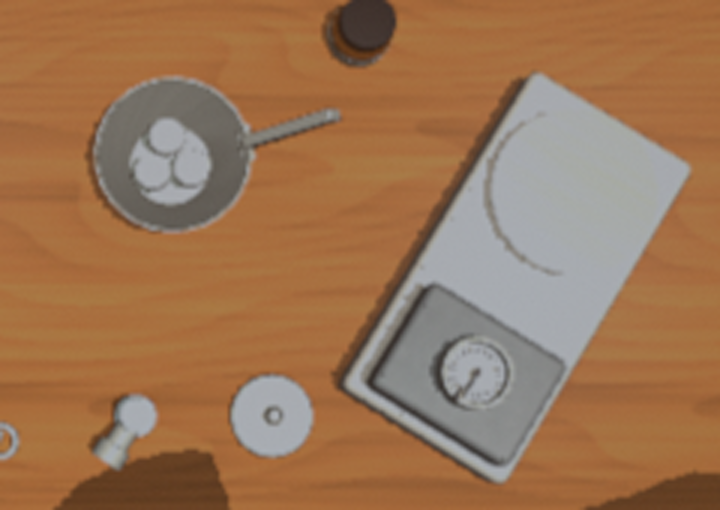

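The crops sharpen the cup mouth to (586,-1), the handle tip to (608,-127,120), the dial to (404,-236,108) and the pan to about (557,-331). All of these agree with the given sizes. Next I'll check the wrist angles for the candidate poses.

```bash
cat >> h.py <<'E'
from scipy.spatial.transform import Rotation as Ro
def Rc(yaw,tilt=0): return Ro.from_euler('z',yaw,degrees=True)*Ro.from_euler('y',tilt,degrees=True)
def tool(yaw,tilt=0,a=45,flip=1):   # tool rotation, a = lean of tool z toward cup +x from straight down
    a=np.radians(a); z=np.array([np.sin(a),0,-np.cos(a)]); y=np.array([0,flip,0.]); 
    return Rc(yaw,tilt)*Ro.from_matrix(np.c_[np.cross(y,z),y,z])
def wrist(R,q1,s23):
    M=(Ro.from_euler('z',q1)*Ro.from_euler('y',s23)).inv()*R
    e=M.as_euler('ZYZ'); out=[]
    for q4,q5,q6 in((e[0],e[1],e[2]),(e[0]+np.pi,-e[1],e[2]+np.pi)):
        w=lambda x:(x+np.pi)%(2*np.pi)-np.pi
        q6=w(q6-np.pi/2); q4=w(q4); q4=q4 if q4>-1.04 else q4+2*np.pi
        if q5>=0: out=np.round([q4,q5,q6],2).tolist()
    return out
E
python3 - <<'E'
from h import *
for name,yaw,tilt,q1 in[('pick',100,0,-.3),('pan',69,0,-.85),('pourRad0',205,0,.35),('pour115',205,115,.45),('pourR0',295,0,.4),('pourR115',295,115,.4)]:
  for f in(1,-1): print(name,f,[wrist(tool(yaw,tilt,45,f),q1,s) for s in(1.6,1.9,2.2)])
E
```

```text
pick 1 [[0.72, 1.88, 2.77], [0.68, 1.65, 2.58], [0.69, 1.42, 2.39]]
pick -1 [[0.72, 1.88, -0.37], [0.68, 1.65, -0.57], [0.69, 1.42, -0.76]]
pan 1 [[0.72, 1.88, 2.77], [0.68, 1.65, 2.57], [0.69, 1.42, 2.38]]
pan -1 [[0.72, 1.88, -0.38], [0.68, 1.65, -0.57], [0.69, 1.42, -0.76]]
pourRad0 1 [[-0.08, 2.32, 1.45], [-0.07, 2.02, 1.48], [-0.06, 1.72, 1.5]]
pourRad0 -1 [[-0.08, 2.32, -1.69], [-0.07, 2.02, -1.66], [-0.06, 1.72, -1.64]]
pour115 1 [[-0.04, 0.32, 1.61], [-0.57, 0.02, 2.15], [3.19, 0.28, -1.61]]
pour115 -1 [[-0.04, 0.32, -1.53], [-0.57, 0.02, -0.99], [3.19, 0.28, 1.53]]
pourR0 1 [[-0.79, 1.52, -0.01], [-0.82, 1.32, 0.21], [-0.9, 1.12, 0.46]]
pourR0 -1 [[-0.79, 1.52, 3.14], [-0.82, 1.32, -2.93], [-0.9, 1.12, -2.69]]
pourR115 1 [[1.22, 1.59, -0.04], [1.23, 1.49, -0.32], [1.26, 1.4, -0.61]]
pourR115 -1 [[1.22, 1.59, 3.1], [1.23, 1.49, 2.82], [1.26, 1.4, 2.53]]
```

Run:
```python
from h import *
for yaw in(230,245):
  for t in(0,30,60,90,115,130):
    print(yaw,t,[wrist(tool(yaw,t,45,-1),.4,s) for s in(1.7,1.9,2.2)])
# pickup pre-pose rotation from now
from cell import manip
s=manip.read_state(); R0=Ro.from_euler('xyz',s['eef_rot'])
R=tool(100,0,45,-1); print(np.degrees((R0.inv()*R).as_rotvec()), R.as_euler('xyz'), R.as_matrix().round(2))
Rv=tool(100,0,0,-1); print(np.degrees((R0.inv()*Rv).as_rotvec()))
```

```text
230 0 [[-0.39, 2.13, -2.13], [-0.35, 1.95, -2.05], [-0.33, 1.66, -1.95]]
230 30 [[-0.12, 1.68, -2.04], [-0.12, 1.48, -2.02], [-0.13, 1.18, -1.98]]
230 60 [[0.13, 1.21, -2.07], [0.14, 1.01, -2.1], [0.18, 0.72, -2.17]]
230 90 [[0.48, 0.77, -2.27], [0.6, 0.6, -2.44], [1.01, 0.39, -2.89]]
230 115 [[1.08, 0.51, -2.76], [1.45, 0.45, 3.11], [2.04, 0.5, 2.45]]
230 130 [[1.63, 0.47, 3.03], [1.99, 0.52, 2.62], [2.35, 0.69, 2.18]]
245 0 [[-0.55, 2.01, -2.4], [-0.51, 1.84, -2.29], [-0.49, 1.58, -2.14]]
245 30 [[-0.17, 1.64, -2.3], [-0.18, 1.44, -2.26], [-0.19, 1.14, -2.21]]
245 60 [[0.18, 1.25, -2.35], [0.2, 1.05, -2.39], [0.25, 0.76, -2.47]]
245 90 [[0.64, 0.91, -2.57], [0.76, 0.76, -2.74], [1.06, 0.57, -3.13]]
245 115 [[1.19, 0.74, -2.95], [1.42, 0.69, 3.04], [1.78, 0.7, 2.57]]
245 130 [[1.58, 0.73, 3.05], [1.8, 0.76, 2.75], [2.07, 0.86, 2.36]]
[ 30.43855248  37.67135401 -73.60909796] [ 3.14159265 -0.78539816  1.74532925] [[-0.12  0.98 -0.12]
 [ 0.7   0.17  0.7 ]
 [ 0.71  0.   -0.71]]
[-4.63795639e-02 -4.37853006e-02 -7.78956995e+01]
```

Run:
```python
from h import *
for a in(0,15,25,35,45): print(a,'pick',[wrist(tool(100,0,a,1),q,s) for q in(-.2,-.4) for s in(1.6,1.9)], 'R0',[wrist(tool(280,0,a,1),.4,s) for s in(1.6,1.9)],'R115',[wrist(tool(280,115,a,1),.4,s) for s in(1.6,1.9)])
```

```text
0 pick [[0.0, 1.54, 2.77], [0.0, 1.24, 2.77], [0.0, 1.54, 2.57], [0.0, 1.24, 2.57]] R0 [[0.0, 1.54, 0.23], [0.0, 1.24, 0.23]] R115 [[2.02, 1.38, -0.12], [2.06, 1.52, -0.39]]
15 pick [[0.24, 1.64, 2.77], [0.25, 1.35, 2.7], [0.22, 1.68, 2.58], [0.22, 1.39, 2.51]] R0 [[-0.26, 1.6, 0.23], [-0.26, 1.31, 0.3]] R115 [[1.76, 1.35, -0.07], [1.81, 1.42, -0.37]]
25 pick [[0.41, 1.7, 2.79], [0.41, 1.42, 2.67], [0.37, 1.78, 2.6], [0.36, 1.5, 2.49]] R0 [[-0.43, 1.64, 0.22], [-0.43, 1.37, 0.34]] R115 [[1.58, 1.35, -0.03], [1.64, 1.36, -0.34]]
35 pick [[0.57, 1.76, 2.81], [0.56, 1.5, 2.65], [0.53, 1.86, 2.64], [0.5, 1.6, 2.49]] R0 [[-0.6, 1.68, 0.2], [-0.6, 1.43, 0.37]] R115 [[1.4, 1.34, 0.01], [1.47, 1.3, -0.3]]
45 pick [[0.74, 1.81, 2.85], [0.72, 1.59, 2.65], [0.69, 1.94, 2.69], [0.64, 1.71, 2.5]] R0 [[-0.77, 1.71, 0.18], [-0.76, 1.49, 0.39]] R115 [[1.22, 1.35, 0.05], [1.3, 1.26, -0.25]]
```

Run:
```python
from h import *
for a in(45,55):
 for yaw in(60,80,100,195,205,215):
  print(a,yaw,[wrist(tool(yaw,t,a,-1),.4,s) for t in(0,100,120) for s in(1.6,1.9)])
```

```text
45 60 [[0.55, 0.95, 0.73], [0.72, 0.7, 0.49], [-0.69, 2.26, 0.67], [-0.58, 2.02, 0.89], [5.16, 2.44, 0.37], [-0.87, 2.27, 0.73]]
45 80 [[0.71, 1.15, 0.41], [0.83, 0.94, 0.17], [-0.86, 2.01, 0.38], [-0.79, 1.81, 0.61], [5.04, 2.11, 0.2], [5.19, 2.0, 0.51]]
45 100 [[0.78, 1.39, 0.14], [0.84, 1.18, -0.09], [-0.94, 1.74, 0.15], [-0.92, 1.56, 0.4], [4.99, 1.78, 0.09], [5.04, 1.69, 0.38]]
45 195 [[0.13, 2.32, -1.38], [0.11, 2.02, -1.43], [-0.2, 0.6, -1.32], [-0.38, 0.31, -1.12], [-0.52, 0.27, -1.03], [4.26, 0.15, 0.49]]
45 205 [[-0.04, 2.33, -1.62], [-0.03, 2.03, -1.61], [0.05, 0.58, -1.64], [0.11, 0.28, -1.69], [0.15, 0.24, -1.73], [2.66, 0.08, 2.04]]
45 215 [[-0.2, 2.31, -1.86], [-0.16, 2.01, -1.79], [0.3, 0.61, -1.94], [0.54, 0.34, -2.21], [0.72, 0.31, -2.32], [1.86, 0.21, 2.79]]
55 60 [[0.73, 0.84, 0.62], [0.98, 0.64, 0.29], [-0.53, 2.15, 0.77], [-0.46, 1.88, 0.93], [-0.89, 2.36, 0.54], [-0.71, 2.15, 0.82]]
55 80 [[0.89, 1.09, 0.33], [1.05, 0.92, 0.04], [-0.69, 1.94, 0.45], [-0.64, 1.71, 0.64], [5.23, 2.07, 0.3], [-0.94, 1.91, 0.57]]
55 100 [[0.95, 1.37, 0.11], [1.03, 1.2, -0.15], [-0.77, 1.71, 0.18], [-0.76, 1.49, 0.39], [5.16, 1.76, 0.12], [5.2, 1.63, 0.39]]
55 195 [[0.19, 2.49, -1.34], [0.14, 2.19, -1.41], [-0.14, 0.77, -1.37], [-0.22, 0.47, -1.28], [-0.31, 0.43, -1.23], [-0.85, 0.17, -0.67]]
55 205 [[-0.05, 2.5, -1.63], [-0.04, 2.2, -1.61], [0.04, 0.76, -1.62], [0.06, 0.46, -1.65], [0.08, 0.41, -1.66], [0.3, 0.11, -1.88]]
55 215 [[-0.28, 2.47, -1.91], [-0.21, 2.18, -1.81], [0.21, 0.78, -1.87], [0.32, 0.49, -2.01], [0.45, 0.46, -2.07], [1.03, 0.22, -2.68]]
```

```bash
cat >> h.py <<'E'
from scipy.spatial.transform import Slerp
import json
def grip(cup,yaw,tilt=0,a=55):
    """TCP pose for cup origin placed at cup (mm)"""
    R=tool(yaw,tilt,a,-1); return np.array(cup)+Rc(yaw,tilt).apply([-105,0,97])+11*R.as_matrix()[:,2],R
def plan(wps,step=30,ang=8,n=None):
    from cell import manip
    s=manip.read_state(); p=s['eef_pos'];R=Ro.from_euler('xyz',s['eef_rot']); rows=[]
    for P1,R1 in wps:
        dv=(R.inv()*R1).magnitude()*180/np.pi; m=n or max(1,int(np.ceil(max(np.linalg.norm(P1-p)/step,dv/ang))))
        sl=Slerp([0,1],Ro.concatenate([R,R1])); p0=p
        for k in range(1,m+1):
            pt=p0+(P1-p0)*k/m; Rt=sl(k/m)
            d=np.round(R.inv().apply(pt-p)/40,2); w=np.round(np.degrees((R.inv()*Rt).as_rotvec())/10,2)
            rows.append({k:float(v) for k,v in zip(('dx','dy','dz','ax','ay','az'),[*d,*w]) if v})
            p=p+R.apply(d*40); R=R*Ro.from_rotvec(np.radians(w*10))
    for i in range(0,len(rows),10): print(json.dumps(rows[i:i+10]).replace('": ','":').replace(', "',',"'))
    print('end',p.round(1),R.as_euler('xyz').round(3))
def st():
    from cell import manip
    s=manip.read_state(); print({k:np.round(v,2).tolist() for k,v in s.items() if k in('clock','joints','eef_pos','eef_rot','wrist_force','finger_gap','finger_force')})
E
python3 - <<'E'
from h import *
p,R=grip((586.5,-1,0),100); z=R.as_matrix()[:,2]; print(p,z)
plan([(np.array([330,-400,300.]),tool(100,0,25,-1)),(p-90*z+[0,0,40],R),(p-60*z,R)],step=38,ang=9.5)
E
```

```text
[603.1683718  -95.53103394  90.6906592 ] [-0.14224426  0.80670728 -0.57357644]
[{"dx":0.43,"dy":-0.15,"dz":-0.24,"ax":0.19,"ay":0.23,"az":-0.85}, {"dx":0.46,"dy":-0.1,"dz":-0.22,"ax":0.19,"ay":0.24,"az":-0.85}, {"dx":0.48,"dy":-0.03,"dz":-0.2,"ax":0.18,"ay":0.23,"az":-0.85}, {"dx":0.48,"dy":0.03,"dz":-0.18,"ax":0.19,"ay":0.23,"az":-0.85}, {"dx":0.48,"dy":0.1,"dz":-0.16,"ax":0.19,"ay":0.23,"az":-0.85}, {"dx":0.47,"dy":0.17,"dz":-0.15,"ax":0.19,"ay":0.24,"az":-0.86}, {"dx":0.44,"dy":0.23,"dz":-0.13,"ax":0.19,"ay":0.23,"az":-0.85}, {"dx":0.41,"dy":0.29,"dz":-0.13,"ax":0.19,"ay":0.23,"az":-0.85}, {"dx":0.37,"dy":0.34,"dz":-0.12,"ax":0.18,"ay":0.24,"az":-0.85}, {"dx":0.25,"dy":0.73,"dz":0.42,"ay":0.27}]
[{"dx":0.24,"dy":0.73,"dz":0.42,"ay":0.27}, {"dx":0.21,"dy":0.73,"dz":0.44,"ay":0.28}, {"dx":0.2,"dy":0.74,"dz":0.45,"ay":0.27}, {"dx":0.17,"dy":0.73,"dz":0.45,"ay":0.27}, {"dx":0.15,"dy":0.73,"dz":0.47,"ay":0.27}, {"dx":0.13,"dy":0.73,"dz":0.47,"ay":0.28}, {"dx":0.1,"dy":0.73,"dz":0.47,"ay":0.27}, {"dx":0.08,"dy":0.73,"dz":0.48,"ay":0.27}, {"dx":0.06,"dy":0.73,"dz":0.48,"ay":0.27}, {"dx":0.04,"dy":0.74,"dz":0.49,"ay":0.28}]
[{"dx":-0.41,"dz":0.66}, {"dx":-0.41,"dz":0.66}]
end [ 611.9 -144.   125.2] [ 3.141 -0.961  1.746]
```

{"fn": "jog_arm", "kwargs": {
  "commands": [
    {"dx": 0.43, "dy": -0.15, "dz": -0.24, "ax": 0.19, "ay": 0.23, "az": -0.85},
    {"dx": 0.46, "dy": -0.1, "dz": -0.22, "ax": 0.19, "ay": 0.24, "az": -0.85},
    {"dx": 0.48, "dy": -0.03, "dz": -0.2, "ax": 0.18, "ay": 0.23, "az": -0.85},
    {"dx": 0.48, "dy": 0.03, "dz": -0.18, "ax": 0.19, "ay": 0.23, "az": -0.85},
    {"dx": 0.48, "dy": 0.1, "dz": -0.16, "ax": 0.19, "ay": 0.23, "az": -0.85},
    {"dx": 0.47, "dy": 0.17, "dz": -0.15, "ax": 0.19, "ay": 0.24, "az": -0.86},
    {"dx": 0.44, "dy": 0.23, "dz": -0.13, "ax": 0.19, "ay": 0.23, "az": -0.85},
    {"dx": 0.41, "dy": 0.29, "dz": -0.13, "ax": 0.19, "ay": 0.23, "az": -0.85},
    {"dx": 0.37, "dy": 0.34, "dz": -0.12, "ax": 0.18, "ay": 0.24, "az": -0.85},
    {"dx": 0.25, "dy": 0.73, "dz": 0.42, "ay": 0.27}
  ],
  "squeeze": 45
}}

```text
schema error: expected keys dx, dy, dz, ax, ay, az, gripper
```

{"fn": "jog_arm", "kwargs": {
  "commands": [
    {"dx": 0.24, "dy": 0.73, "dz": 0.42, "ay": 0.27},
    {"dx": 0.21, "dy": 0.73, "dz": 0.44, "ay": 0.28},
    {"dx": 0.2, "dy": 0.74, "dz": 0.45, "ay": 0.27},
    {"dx": 0.17, "dy": 0.73, "dz": 0.45, "ay": 0.27},
    {"dx": 0.15, "dy": 0.73, "dz": 0.47, "ay": 0.27},
    {"dx": 0.13, "dy": 0.73, "dz": 0.47, "ay": 0.28},
    {"dx": 0.1, "dy": 0.73, "dz": 0.47, "ay": 0.27},
    {"dx": 0.08, "dy": 0.73, "dz": 0.48, "ay": 0.27}
  ]
}}

```text
schema error: expected keys dx, dy, dz, ax, ay, az, gripper
```

Run:
```python
from h import *
st()
p,R=grip((586.5,-1,0),100); z=R.as_matrix()[:,2]
plan([(p-60*z,R)],step=38,ang=9.5)
```

```text
{'clock': 0.1, 'joints': [-1.25, 0.3, 1.52, 0.0, 1.32, -0.07], 'eef_pos': [206.9, -509.36, 212.95], 'eef_rot': [-3.14, -0.0, 0.39], 'wrist_force': [-0.51, 0.44, 0.08], 'finger_force': 0.0, 'finger_gap': 93.86}
[{"dx":0.85,"dy":-0.31,"dz":0.15,"ax":0.25,"ay":0.31,"az":-0.48}, {"dx":0.87,"dy":-0.23,"dz":0.2,"ax":0.25,"ay":0.3,"az":-0.47}, {"dx":0.87,"dy":-0.15,"dz":0.26,"ax":0.24,"ay":0.31,"az":-0.48}, {"dx":0.87,"dy":-0.06,"dz":0.31,"ax":0.25,"ay":0.31,"az":-0.48}, {"dx":0.84,"dy":0.02,"dz":0.36,"ax":0.25,"ay":0.3,"az":-0.47}, {"dx":0.83,"dy":0.11,"dz":0.4,"ax":0.25,"ay":0.31,"az":-0.48}, {"dx":0.79,"dy":0.19,"dz":0.43,"ax":0.24,"ay":0.3,"az":-0.48}, {"dx":0.74,"dy":0.28,"dz":0.47,"ax":0.25,"ay":0.31,"az":-0.47}, {"dx":0.69,"dy":0.35,"dz":0.49,"ax":0.25,"ay":0.31,"az":-0.48}, {"dx":0.63,"dy":0.44,"dz":0.51,"ax":0.25,"ay":0.3,"az":-0.47}]
[{"dx":0.57,"dy":0.5,"dz":0.52,"ax":0.24,"ay":0.31,"az":-0.48}, {"dx":0.49,"dy":0.57,"dz":0.53,"ax":0.25,"ay":0.31,"az":-0.48}, {"dx":0.42,"dy":0.64,"dz":0.53,"ax":0.25,"ay":0.3,"az":-0.47}, {"dx":0.33,"dy":0.68,"dz":0.51,"ax":0.25,"ay":0.31,"az":-0.48}, {"dx":0.25,"dy":0.73,"dz":0.5,"ax":0.24,"ay":0.31,"az":-0.48}]
end [ 611.5 -143.9  125.2] [ 3.14  -0.961  1.746]
```

{"fn": "jog_arm", "kwargs": {
  "commands": [
    {"dx": 0.43, "dy": -0.15, "dz": -0.24, "ax": 0.19, "ay": 0.23, "az": -0.85, "gripper": 0},
    {"dx": 0.46, "dy": -0.1, "dz": -0.22, "ax": 0.19, "ay": 0.24, "az": -0.85, "gripper": 0},
    {"dx": 0.48, "dy": -0.03, "dz": -0.2, "ax": 0.18, "ay": 0.23, "az": -0.85, "gripper": 0},
    {"dx": 0.48, "dy": 0.03, "dz": -0.18, "ax": 0.19, "ay": 0.23, "az": -0.85, "gripper": 0},
    {"dx": 0.48, "dy": 0.1, "dz": -0.16, "ax": 0.19, "ay": 0.23, "az": -0.85, "gripper": 0},
    {"dx": 0.47, "dy": 0.17, "dz": -0.15, "ax": 0.19, "ay": 0.24, "az": -0.86, "gripper": 0},
    {"dx": 0.44, "dy": 0.23, "dz": -0.13, "ax": 0.19, "ay": 0.23, "az": -0.85, "gripper": 0},
    {"dx": 0.41, "dy": 0.29, "dz": -0.13, "ax": 0.19, "ay": 0.23, "az": -0.85, "gripper": 0},
    {"dx": 0.37, "dy": 0.34, "dz": -0.12, "ax": 0.18, "ay": 0.24, "az": -0.85, "gripper": 0},
    {"dx": 0.25, "dy": 0.73, "dz": 0.42, "ax": 0, "ay": 0.27, "az": 0, "gripper": 0}
  ],
  "squeeze": 45
}}

```text
clock: 1.35
eef_pos: [356.5, -379.3, 290.3]
eef_rot: [3.139, -0.483, 1.748]
wrist_force: [0.1, 0.5, 0.3]
finger_gap: 94.1
finger_force: 0.0
```

{"fn": "jog_arm", "kwargs": {
  "commands": [
    {"dx": 0.24, "dy": 0.73, "dz": 0.42, "ax": 0, "ay": 0.27, "az": 0, "gripper": 0},
    {"dx": 0.21, "dy": 0.73, "dz": 0.44, "ax": 0, "ay": 0.28, "az": 0, "gripper": 0},
    {"dx": 0.2, "dy": 0.74, "dz": 0.45, "ax": 0, "ay": 0.27, "az": 0, "gripper": 0},
    {"dx": 0.17, "dy": 0.73, "dz": 0.45, "ax": 0, "ay": 0.27, "az": 0, "gripper": 0},
    {"dx": 0.15, "dy": 0.73, "dz": 0.47, "ax": 0, "ay": 0.27, "az": 0, "gripper": 0},
    {"dx": 0.13, "dy": 0.73, "dz": 0.47, "ax": 0, "ay": 0.28, "az": 0, "gripper": 0},
    {"dx": 0.1, "dy": 0.73, "dz": 0.47, "ax": 0, "ay": 0.27, "az": 0, "gripper": 0},
    {"dx": 0.08, "dy": 0.73, "dz": 0.48, "ax": 0, "ay": 0.27, "az": 0, "gripper": 0}
  ]
}}

```text
clock: 2.35
eef_pos: [564.6, -210.0, 203.2]
eef_rot: [3.141, -0.866, 1.745]
wrist_force: [-0.4, -0.3, -0.3]
finger_gap: 93.6
finger_force: 0.0
```

Run:
```python
from h import *
st()
p,R=grip((586.5,-1,0),100); z=R.as_matrix()[:,2]
plan([(p-70*z+[0,0,20],R),(p-60*z,R)],step=38,ang=9.5)
```

```text
{'clock': 2.35, 'joints': [-0.65, 0.78, 1.03, 0.6, 1.96, -0.77], 'eef_pos': [564.64, -209.98, 203.25], 'eef_rot': [3.14, -0.87, 1.75], 'wrist_force': [-0.38, -0.35, -0.26], 'finger_force': 0.0, 'finger_gap': 93.65}
[{"dx":-0.07,"dy":0.48,"dz":0.59,"ay":0.18}, {"dx":-0.09,"dy":0.48,"dz":0.59,"ay":0.18}, {"dx":-0.1,"dy":0.48,"dz":0.59,"ay":0.18}, {"dx":-0.41,"dz":0.53}]
end [ 611.5 -144.   125.4] [ 3.141 -0.96   1.745]
```

{"fn": "jog_arm", "kwargs": {
  "commands": [
    {"dx": -0.07, "dy": 0.48, "dz": 0.59, "ax": 0, "ay": 0.18, "az": 0, "gripper": 0},
    {"dx": -0.09, "dy": 0.48, "dz": 0.59, "ax": 0, "ay": 0.18, "az": 0, "gripper": 0},
    {"dx": -0.1, "dy": 0.48, "dz": 0.59, "ax": 0, "ay": 0.18, "az": 0, "gripper": 0},
    {"dx": -0.41, "dy": 0, "dz": 0.53, "ax": 0, "ay": 0, "az": 0, "gripper": 0},
    {"dx": 0, "dy": 0, "dz": 0, "ax": 0, "ay": 0, "az": 0, "gripper": 0}
  ]
}}

```text
clock: 2.98
eef_pos: [610.1, -144.0, 123.7]
eef_rot: [-3.137, -0.961, 1.742]
wrist_force: [-0.2, -0.3, 0.9]
finger_gap: 94.0
finger_force: 0.0
```

Run:
```python
from h import *;from cell import cams
st()
a=cams.camera('side');b=cams.camera('top')
im=np.hstack([cv2.resize(a['image'][100:240,200:340],(400,400)),cv2.resize(b['image'][120:260,250:390],(400,400))])[:,:,::-1]
cv2.imwrite('pics/pre.png',im)
p,R=grip((586.5,-1,0),100);plan([(p,R)])
```

```text
{'clock': 2.98, 'joints': [-0.55, 0.92, 1.03, 0.69, 1.87, -0.76], 'eef_pos': [610.09, -143.96, 123.75], 'eef_rot': [-3.14, -0.96, 1.74], 'wrist_force': [-0.24, -0.35, 0.92], 'finger_force': 0.0, 'finger_gap': 94.01}
[{"dy":0.01,"dz":0.52}, {"dx":-0.01,"dy":0.01,"dz":0.51,"ay":0.01}, {"dz":0.52,"ax":0.01}]
end [603.  -95.4  90.6] [ 3.141 -0.96   1.747]
```

View pics/pre.png

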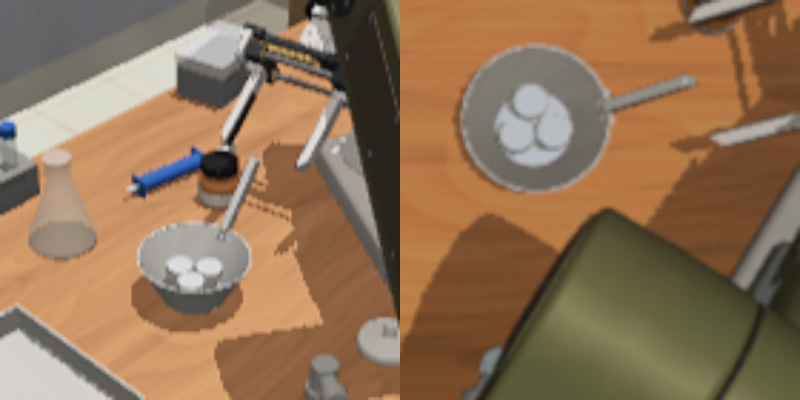

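The pre-grasp view shows the handle tip at about (690,82), midway between fingertips at (690,18) and (718,135), and the handle line passes between them. I'll go in and close.

{"fn": "jog_arm", "kwargs": {
  "commands": [
    {"dx": 0, "dy": 0, "dz": 0.52, "ax": 0, "ay": 0, "az": 0, "gripper": 0},
    {"dx": 0, "dy": 0, "dz": 0.52, "ax": 0, "ay": 0, "az": 0, "gripper": 0},
    {"dx": 0, "dy": 0, "dz": 0.52, "ax": 0, "ay": 0, "az": 0, "gripper": 0},
    {"dx": 0, "dy": 0, "dz": 0, "ax": 0, "ay": 0, "az": 0, "gripper": 1},
    {"dx": 0, "dy": 0, "dz": 0, "ax": 0, "ay": 0, "az": 0, "gripper": 1},
    {"dx": 0, "dy": 0, "dz": 0, "ax": 0, "ay": 0, "az": 0, "gripper": 1},
    {"dx": 0, "dy": 0, "dz": 0, "ax": 0, "ay": 0, "az": 0, "gripper": 1},
    {"dx": 0, "dy": 0, "dz": 0, "ax": 0, "ay": 0, "az": 0, "gripper": 1}
  ],
  "squeeze": 50
}}

```text
clock: 4.08
eef_pos: [602.1, -94.8, 90.2]
eef_rot: [3.14, -0.958, 1.746]
wrist_force: [-0.5, -0.3, -0.2]
finger_gap: 47.4
finger_force: 0.0
```

Run:
```python
from h import *
st()
p,R=grip((586.5,-1,0),100)
def mouthcup(m,yaw,tilt): return np.array(m)-Rc(yaw,tilt).apply([0,0,58])
for t in(0,60,90,115): print(t,grip(mouthcup((575,225,150),70,t),70,t)[0])
plan([(p+[0,0,40],R),(p+[0,0,120],R),grip(mouthcup((575,215,190),75,0),75,0)],step=35)
```

```text
{'clock': 4.08, 'joints': [-0.5, 0.9, 1.16, 0.71, 1.75, -0.79], 'eef_pos': [602.07, -94.83, 90.16], 'eef_rot': [3.14, -0.96, 1.75], 'wrist_force': [-0.48, -0.3, -0.24], 'finger_force': 0.0, 'finger_gap': 47.35}
0 [542.16971645 134.79953726 182.6906592 ]
60 [568.26777044 206.50335129 249.47452572]
90 [586.18086395 255.71917122 245.98932751]
115 [599.00798143 290.96138686 223.18020543]
[{"dx":0.41,"dy":0.01,"dz":-0.3,"ay":0.01}, {"dx":0.41,"dy":0.01,"dz":-0.3}, {"dx":0.54,"dz":-0.38}, {"dx":0.55,"dz":-0.39}, {"dx":0.54,"dy":0.01,"dz":-0.38}, {"dx":0.49,"dy":-0.05,"dz":0.63,"ax":-0.29,"az":0.21}, {"dx":0.5,"dy":-0.1,"dz":0.63,"ax":-0.29,"az":0.2}, {"dx":0.48,"dy":-0.15,"dz":0.62,"ax":-0.3,"az":0.21}, {"dx":0.48,"dy":-0.2,"dz":0.61,"ax":-0.29,"az":0.2}, {"dx":0.48,"dy":-0.25,"dz":0.6,"ax":-0.29,"az":0.21}]
[{"dx":0.46,"dy":-0.3,"dz":0.58,"ax":-0.29,"az":0.2}, {"dx":0.45,"dy":-0.34,"dz":0.57,"ax":-0.29,"az":0.21}]
end [550.  122.3 222.7] [-3.14  -0.96   1.308]
```

Fingers are still closing.

{"fn": "jog_arm", "kwargs": {
  "commands": [
    {"dx": 0, "dy": 0, "dz": 0, "ax": 0, "ay": 0, "az": 0, "gripper": 1},
    {"dx": 0, "dy": 0, "dz": 0, "ax": 0, "ay": 0, "az": 0, "gripper": 1},
    {"dx": 0, "dy": 0, "dz": 0, "ax": 0, "ay": 0, "az": 0, "gripper": 1},
    {"dx": 0, "dy": 0, "dz": 0, "ax": 0, "ay": 0, "az": 0, "gripper": 1},
    {"dx": 0, "dy": 0, "dz": 0, "ax": 0, "ay": 0, "az": 0, "gripper": 1},
    {"dx": 0, "dy": 0, "dz": 0, "ax": 0, "ay": 0, "az": 0, "gripper": 1}
  ],
  "squeeze": 50
}}

```text
clock: 4.82
eef_pos: [602.1, -94.6, 90.1]
eef_rot: [3.14, -0.958, 1.746]
wrist_force: [1.3, -0.6, -0.7]
finger_gap: 9.5
finger_force: 50.0
```

{"fn": "jog_arm", "kwargs": {
  "commands": [
    {"dx": 0.2, "dy": 0, "dz": -0.15, "ax": 0, "ay": 0, "az": 0, "gripper": 1},
    {"dx": 0.41, "dy": 0, "dz": -0.3, "ax": 0, "ay": 0, "az": 0, "gripper": 1},
    {"dx": 0.41, "dy": 0, "dz": -0.3, "ax": 0, "ay": 0, "az": 0, "gripper": 1},
    {"dx": 0, "dy": 0, "dz": 0, "ax": 0, "ay": 0, "az": 0, "gripper": 1}
  ]
}}

```text
clock: 5.32
eef_pos: [602.8, -96.1, 143.2]
eef_rot: [3.135, -0.956, 1.751]
wrist_force: [0.5, -0.2, -3.1]
finger_gap: 9.5
finger_force: 50.0
```

Run:
```python
from h import *;from cell import cams
st()
a=cams.camera('side');b=cams.camera('top')
im=np.hstack([cv2.resize(a['image'][100:240,200:340],(400,400)),cv2.resize(b['image'][120:260,250:390],(400,400))])[:,:,::-1]
cv2.imwrite('pics/lift.png',im)
p,R=grip((586.5,-1,0),100)
from h import *
def mouthcup(m,yaw,tilt): return np.array(m)-Rc(yaw,tilt).apply([0,0,58])
plan([(p+[0,0,120],R),grip(mouthcup((575,215,190),75,0),75,0)],step=36)
```

```text
{'clock': 5.32, 'joints': [-0.5, 0.83, 1.14, 0.72, 1.81, -0.74], 'eef_pos': [602.79, -96.06, 143.16], 'eef_rot': [3.13, -0.96, 1.75], 'wrist_force': [0.47, -0.23, -3.08], 'finger_force': 50.0, 'finger_gap': 9.52}
[{"dx":0.71,"dy":0.01,"dz":-0.5,"ay":0.01}, {"dx":0.72,"dy":0.02,"dz":-0.5}, {"dx":0.49,"dy":-0.05,"dz":0.63,"ax":-0.29,"az":0.21}, {"dx":0.49,"dy":-0.1,"dz":0.62,"ax":-0.29,"az":0.2}, {"dx":0.49,"dy":-0.15,"dz":0.62,"ax":-0.3,"az":0.21}, {"dx":0.48,"dy":-0.2,"dz":0.61,"ax":-0.29,"az":0.2}, {"dx":0.47,"dy":-0.25,"dz":0.6,"ax":-0.29,"az":0.21}, {"dx":0.47,"dy":-0.29,"dz":0.58,"ax":-0.29,"az":0.2}, {"dx":0.45,"dy":-0.34,"dz":0.57,"ax":-0.29,"az":0.21}]
end [550.3 122.2 222.8] [-3.141 -0.96   1.309]
```

View pics/lift.png

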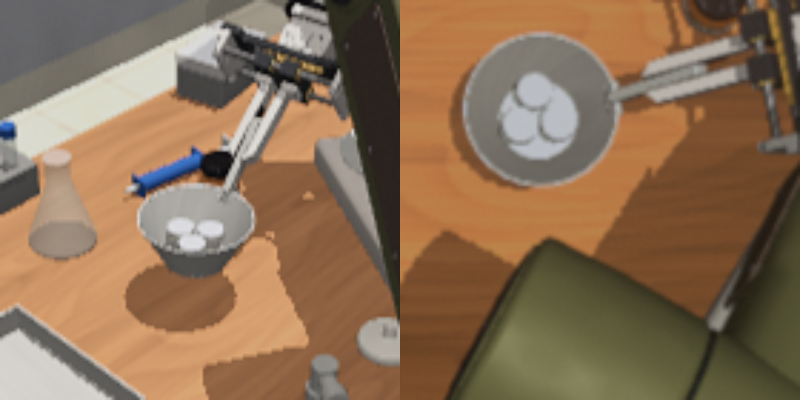

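The cup is lifted level with all three plugs inside and no slip in the grip. Now over to the tray.

{"fn": "jog_arm", "kwargs": {
  "commands": [
    {"dx": 0.71, "dy": 0.01, "dz": -0.5, "ax": 0, "ay": 0, "az": 0, "gripper": 1},
    {"dx": 0.72, "dy": 0.02, "dz": -0.5, "ax": 0, "ay": 0, "az": 0, "gripper": 1},
    {"dx": 0.49, "dy": -0.05, "dz": 0.63, "ax": -0.29, "ay": 0, "az": 0.21, "gripper": 1},
    {"dx": 0.49, "dy": -0.1, "dz": 0.62, "ax": -0.29, "ay": 0, "az": 0.2, "gripper": 1},
    {"dx": 0.49, "dy": -0.15, "dz": 0.62, "ax": -0.3, "ay": 0, "az": 0.21, "gripper": 1},
    {"dx": 0.48, "dy": -0.2, "dz": 0.61, "ax": -0.29, "ay": 0, "az": 0.2, "gripper": 1},
    {"dx": 0.47, "dy": -0.25, "dz": 0.6, "ax": -0.29, "ay": 0, "az": 0.21, "gripper": 1},
    {"dx": 0.47, "dy": -0.29, "dz": 0.58, "ax": -0.29, "ay": 0, "az": 0.2, "gripper": 1},
    {"dx": 0.45, "dy": -0.34, "dz": 0.57, "ax": -0.29, "ay": 0, "az": 0.21, "gripper": 1},
    {"dx": 0, "dy": 0, "dz": 0, "ax": 0, "ay": 0, "az": 0, "gripper": 1}
  ]
}}

```text
clock: 6.68
eef_pos: [549.0, 123.9, 222.1]
eef_rot: [-3.139, -0.958, 1.31]
wrist_force: [-0.1, -0.9, -3.0]
finger_gap: 9.5
finger_force: 50.0
```

```bash
cat >> h.py <<'E'
def mouthcup(m,yaw,tilt): return np.array(m)-Rc(yaw,tilt).apply([0,0,58])
E
python3 - <<'E'
from h import *
st()
plan([grip(mouthcup((575,215,190-t*.7),75,t),75,t) for t in range(7,64,7)],n=1)
E
```

```text
{'clock': 6.68, 'joints': [-0.24, 0.31, 1.77, 1.03, 1.28, -0.42], 'eef_pos': [549.03, 123.94, 222.14], 'eef_rot': [-3.14, -0.96, 1.31], 'wrist_force': [-0.09, -0.89, -3.0], 'finger_force': 50.0, 'finger_gap': 9.47}
[{"dx":0.19,"dy":0.04,"dz":-0.03,"ax":-0.02,"ay":-0.69}, {"dx":0.21,"dz":0.01,"ay":-0.7}, {"dx":0.23,"dz":0.02,"ay":-0.7}, {"dx":0.23,"dz":0.04,"ay":-0.7}, {"dx":0.25,"dz":0.04,"ax":0.01,"ay":-0.7}, {"dx":0.26,"dz":0.05,"ay":-0.7}, {"dx":0.27,"dz":0.05,"ay":-0.7}, {"dx":0.29,"dz":0.05,"ay":-0.7}, {"dx":0.3,"dz":0.06,"ay":-0.7}]
end [571.3 200.9 246.1] [-3.141  0.14   1.31 ]
```

{"fn": "jog_arm", "kwargs": {
  "commands": [
    {"dx": 0.19, "dy": 0.04, "dz": -0.03, "ax": 0, "ay": -0.7, "az": 0, "gripper": 1},
    {"dx": 0.21, "dy": 0, "dz": 0.01, "ax": 0, "ay": -0.7, "az": 0, "gripper": 1},
    {"dx": 0.23, "dy": 0, "dz": 0.02, "ax": 0, "ay": -0.7, "az": 0, "gripper": 1},
    {"dx": 0.23, "dy": 0, "dz": 0.04, "ax": 0, "ay": -0.7, "az": 0, "gripper": 1},
    {"dx": 0.25, "dy": 0, "dz": 0.04, "ax": 0, "ay": -0.7, "az": 0, "gripper": 1},
    {"dx": 0.26, "dy": 0, "dz": 0.05, "ax": 0, "ay": -0.7, "az": 0, "gripper": 1},
    {"dx": 0.27, "dy": 0, "dz": 0.05, "ax": 0, "ay": -0.7, "az": 0, "gripper": 1},
    {"dx": 0.29, "dy": 0, "dz": 0.05, "ax": 0, "ay": -0.7, "az": 0, "gripper": 1},
    {"dx": 0, "dy": 0, "dz": 0, "ax": 0, "ay": 0, "az": 0, "gripper": 1}
  ]
}}

```text
clock: 7.8
eef_pos: [569.7, 188.8, 247.6]
eef_rot: [-3.139, 0.021, 1.312]
wrist_force: [-0.4, 0.5, -2.8]
finger_gap: 9.9
finger_force: 50.0
```

Run:
```python
from h import *
st()
plan([grip(mouthcup((575,215+(t-57)*.3,148),75,t),75,t) for t in range(63,119,5)],n=1)
```

```text
{'clock': 7.8, 'joints': [0.27, 0.4, 1.31, -0.02, 1.45, 0.53], 'eef_pos': [569.65, 188.83, 247.58], 'eef_rot': [-3.14, 0.02, 1.31], 'wrist_force': [-0.44, 0.49, -2.82], 'finger_force': 50.0, 'finger_gap': 9.85}
[{"dx":0.35,"dy":-0.05,"dz":-0.03,"ax":-0.01,"ay":-0.68,"az":0.02}, {"dx":0.25,"dy":-0.01,"dz":-0.05,"ay":-0.5}, {"dx":0.25,"dy":-0.01,"dz":-0.06,"ay":-0.5}, {"dx":0.25,"dy":-0.01,"dz":-0.07,"ay":-0.5}, {"dx":0.25,"dy":-0.01,"dz":-0.06,"ax":-0.01,"ay":-0.5}, {"dx":0.24,"dy":-0.01,"dz":-0.07,"ay":-0.5}, {"dx":0.25,"dy":-0.01,"dz":-0.08,"ay":-0.5}, {"dx":0.24,"dy":-0.01,"dz":-0.07,"ay":-0.5}, {"dx":0.24,"dy":-0.01,"dz":-0.08,"ay":-0.5}, {"dx":0.24,"dy":-0.01,"dz":-0.08,"ay":-0.5}]
[{"dx":0.24,"dy":-0.01,"dz":-0.08,"ay":-0.5}, {"dx":0.23,"dy":-0.01,"dz":-0.08,"ay":-0.5}]
end [594.  304.6 217.5] [3.14  1.1   1.307]
```

{"fn": "jog_arm", "kwargs": {
  "commands": [
    {"dx": 0.35, "dy": -0.05, "dz": -0.03, "ax": 0, "ay": -0.68, "az": 0, "gripper": 1},
    {"dx": 0.25, "dy": 0, "dz": -0.05, "ax": 0, "ay": -0.5, "az": 0, "gripper": 1},
    {"dx": 0.25, "dy": 0, "dz": -0.06, "ax": 0, "ay": -0.5, "az": 0, "gripper": 1},
    {"dx": 0.25, "dy": 0, "dz": -0.07, "ax": 0, "ay": -0.5, "az": 0, "gripper": 1},
    {"dx": 0.25, "dy": 0, "dz": -0.06, "ax": 0, "ay": -0.5, "az": 0, "gripper": 1},
    {"dx": 0.24, "dy": 0, "dz": -0.07, "ax": 0, "ay": -0.5, "az": 0, "gripper": 1},
    {"dx": 0.25, "dy": 0, "dz": -0.08, "ax": 0, "ay": -0.5, "az": 0, "gripper": 1},
    {"dx": 0, "dy": 0, "dz": 0, "ax": 0, "ay": 0, "az": 0, "gripper": 1},
    {"dx": 0, "dy": 0, "dz": 0, "ax": 0, "ay": 0, "az": 0, "gripper": 1}
  ]
}}

```text
clock: 8.93
eef_pos: [587.3, 259.5, 243.9]
eef_rot: [-3.14, 0.659, 1.309]
wrist_force: [0.8, -0.8, -1.2]
finger_gap: 9.7
finger_force: 50.0
```

Run:
```python
from h import *;from cell import cams
st()
a=cams.camera('side');b=cams.camera('top')
im=np.hstack([cv2.resize(a['image'][130:300,130:300],(400,400)),cv2.resize(b['image'][100:270,130:300],(400,400))])[:,:,::-1]
cv2.imwrite('pics/pour.png',im)
plan([grip(mouthcup((575,215+(t-57)*.3,148),75,t),75,t) for t in range(98,119,5)],n=1)
```

```text
{'clock': 8.93, 'joints': [0.53, 0.81, 0.81, -0.49, 1.98, 0.7], 'eef_pos': [587.33, 259.52, 243.89], 'eef_rot': [-3.14, 0.66, 1.31], 'wrist_force': [0.77, -0.82, -1.18], 'finger_force': 50.0, 'finger_gap': 9.72}
[{"dx":0.32,"dy":-0.09,"dz":-0.05,"ay":-0.52}, {"dx":0.24,"dy":-0.01,"dz":-0.08,"ay":-0.5}, {"dx":0.24,"dy":-0.01,"dz":-0.08,"ay":-0.5}, {"dx":0.24,"dy":-0.01,"dz":-0.08,"ay":-0.5}, {"dx":0.23,"dy":-0.01,"dz":-0.08,"ay":-0.5}]
end [594.  304.7 217.4] [3.141 1.099 1.308]
```

View pics/pour.png

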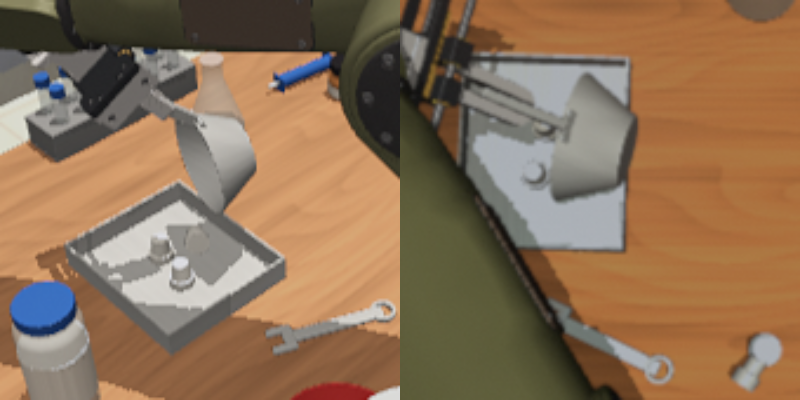

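The pour view shows two plugs in the tray, at (160,247) and (180,272) in the left half, and probably a third in shadow at (200,238). I'll tip further to make sure.

{"fn": "jog_arm", "kwargs": {
  "commands": [
    {"dx": 0.3, "dy": -0.05, "dz": -0.05, "ax": 0, "ay": -0.52, "az": 0, "gripper": 1},
    {"dx": 0.24, "dy": 0, "dz": -0.08, "ax": 0, "ay": -0.5, "az": 0, "gripper": 1},
    {"dx": 0.24, "dy": 0, "dz": -0.08, "ax": 0, "ay": -0.5, "az": 0, "gripper": 1},
    {"dx": 0.24, "dy": 0, "dz": -0.08, "ax": 0, "ay": -0.5, "az": 0, "gripper": 1},
    {"dx": 0, "dy": 0, "dz": 0, "ax": 0, "ay": 0, "az": 0, "gripper": 1},
    {"dx": 0, "dy": 0, "dz": 0, "ax": 0, "ay": 0, "az": 0, "gripper": 1}
  ]
}}

```text
clock: 9.78
eef_pos: [594.9, 296.3, 224.2]
eef_rot: [3.14, 1.01, 1.308]
wrist_force: [-0.5, 0.1, -0.8]
finger_gap: 10.0
finger_force: 50.0
```

Run:
```python
from h import *;from cell import cams
st()
a=cams.camera('side');b=cams.camera('top')
cv2.imwrite('pics/pour2.png',np.hstack([cv2.resize(a['image'][180:290,140:250],(400,400)),cv2.resize(b['image'][100:270,130:300],(400,400))])[:,:,::-1])
# back up: raise then untilt
plan([grip(mouthcup((575,225,200-(113-t)*.3+ (113-t)*.6),75,t),75,t) for t in range(108,-1,-9)],n=1)
```

```text
{'clock': 9.78, 'joints': [0.62, 1.11, 0.46, -0.79, 2.28, 0.58], 'eef_pos': [594.92, 296.26, 224.16], 'eef_rot': [3.14, 1.01, 1.31], 'wrist_force': [-0.54, 0.06, -0.78], 'finger_force': 50.0, 'finger_gap': 10.05}
[{"dx":-1.4,"dy":-0.02,"dz":-0.49,"ay":0.49,"az":-0.01}, {"dx":-0.43,"dz":0.1,"ay":0.9}, {"dx":-0.41,"dz":0.09,"ay":0.9}, {"dx":-0.42,"dz":0.09,"ay":0.9}, {"dx":-0.4,"dz":0.08,"ay":0.9}, {"dx":-0.39,"dz":0.07,"ay":0.9}, {"dx":-0.38,"dz":0.08,"ay":0.9}, {"dx":-0.37,"dz":0.07,"ay":0.9}, {"dx":-0.36,"dz":0.08,"ay":0.9}, {"dx":-0.35,"dz":0.07,"ay":0.9}]
[{"dx":-0.34,"dz":0.08,"ay":0.9}, {"dx":-0.33,"dz":0.09,"ay":0.9}, {"dx":-0.33,"dz":0.09,"ay":0.9}]
end [550.1 132.2 266.6] [ 3.141 -0.96   1.31 ]
```

View pics/pour2.png

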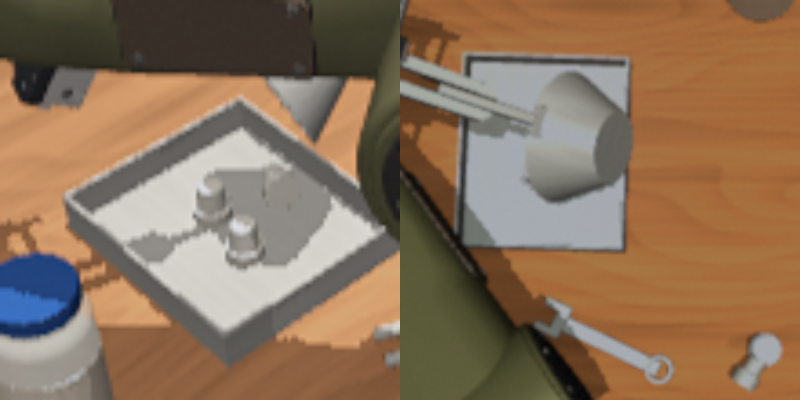

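All three plugs are in the tray, at (212,197), (245,240) and, in shadow, (277,185) in the left half. Now I'll raise the dipper and bring it upright.

{"fn": "jog_arm", "kwargs": {
  "commands": [
    {"dx": -0.7, "dy": 0, "dz": -0.25, "ax": 0, "ay": 0, "az": 0, "gripper": 1},
    {"dx": -0.7, "dy": 0, "dz": -0.25, "ax": 0, "ay": 0.49, "az": 0, "gripper": 1},
    {"dx": -0.43, "dy": 0, "dz": 0.1, "ax": 0, "ay": 0.9, "az": 0, "gripper": 1},
    {"dx": -0.41, "dy": 0, "dz": 0.09, "ax": 0, "ay": 0.9, "az": 0, "gripper": 1},
    {"dx": -0.42, "dy": 0, "dz": 0.09, "ax": 0, "ay": 0.9, "az": 0, "gripper": 1},
    {"dx": -0.4, "dy": 0, "dz": 0.08, "ax": 0, "ay": 0.9, "az": 0, "gripper": 1},
    {"dx": -0.39, "dy": 0, "dz": 0.07, "ax": 0, "ay": 0.9, "az": 0, "gripper": 1},
    {"dx": -0.38, "dy": 0, "dz": 0.08, "ax": 0, "ay": 0.9, "az": 0, "gripper": 1},
    {"dx": -0.37, "dy": 0, "dz": 0.07, "ax": 0, "ay": 0.9, "az": 0, "gripper": 1},
    {"dx": 0, "dy": 0, "dz": 0, "ax": 0, "ay": 0, "az": 0, "gripper": 1}
  ]
}}

```text
clock: 11.12
eef_pos: [563.4, 180.3, 312.0]
eef_rot: [3.139, -0.174, 1.305]
wrist_force: [1.0, 0.6, -1.4]
finger_gap: 10.0
finger_force: 50.0
```

Run:
```python
from h import *
st()
plan([grip((575,100,180),72,0),grip((575,-40,180),72,0),grip((557,-332,170),55,0)],step=39,ang=9.5)
```

```text
{'clock': 11.12, 'joints': [0.18, 0.29, 1.32, 0.16, 1.46, 0.43], 'eef_pos': [563.43, 180.31, 312.05], 'eef_rot': [3.14, -0.17, 1.31], 'wrist_force': [0.97, 0.61, -1.43], 'finger_force': 50.0, 'finger_gap': 9.98}
[{"dx":-0.87,"dy":0.14,"dz":0.06,"ax":-0.03,"ay":0.9,"az":0.05}, {"dx":-0.88,"dy":0.14,"dz":-0.08,"ax":-0.03,"ay":0.9,"az":0.05}, {"dx":-0.84,"dy":0.16,"dz":-0.22,"ax":-0.02,"ay":0.9,"az":0.05}, {"dx":-0.8,"dy":0.16,"dz":-0.34,"ax":-0.03,"ay":0.9,"az":0.05}, {"dx":-0.74,"dy":0.17,"dz":-0.47,"ax":-0.03,"ay":0.9,"az":0.05}, {"dx":-0.48,"dy":0.27,"dz":-0.68}, {"dx":-0.48,"dy":0.27,"dz":-0.68}, {"dx":-0.47,"dy":0.27,"dz":-0.68}, {"dx":-0.48,"dy":0.27,"dz":-0.68}, {"dx":-0.53,"dy":0.14,"dz":-0.7,"ax":-0.17,"az":0.12}]
[{"dx":-0.52,"dy":0.17,"dz":-0.69,"ax":-0.18,"az":0.12}, {"dx":-0.52,"dy":0.21,"dz":-0.68,"ax":-0.17,"az":0.12}, {"dx":-0.51,"dy":0.24,"dz":-0.68,"ax":-0.18,"az":0.13}, {"dx":-0.51,"dy":0.27,"dz":-0.68,"ax":-0.17,"az":0.12}, {"dx":-0.5,"dy":0.3,"dz":-0.66,"ax":-0.17,"az":0.12}, {"dx":-0.5,"dy":0.33,"dz":-0.65,"ax":-0.18,"az":0.12}, {"dx":-0.49,"dy":0.36,"dz":-0.65,"ax":-0.17,"az":0.12}]
end [ 501.9 -410.9  260.7] [ 3.141 -0.96   0.961]
```

{"fn": "jog_arm", "kwargs": {
  "commands": [
    {"dx": -0.87, "dy": 0.14, "dz": 0.06, "ax": -0.03, "ay": 0.9, "az": 0.05, "gripper": 1},
    {"dx": -0.88, "dy": 0.14, "dz": -0.08, "ax": -0.03, "ay": 0.9, "az": 0.05, "gripper": 1},
    {"dx": -0.84, "dy": 0.16, "dz": -0.22, "ax": -0.03, "ay": 0.9, "az": 0.05, "gripper": 1},
    {"dx": -0.8, "dy": 0.16, "dz": -0.34, "ax": -0.03, "ay": 0.9, "az": 0.05, "gripper": 1},
    {"dx": -0.74, "dy": 0.17, "dz": -0.47, "ax": -0.03, "ay": 0.9, "az": 0.05, "gripper": 1},
    {"dx": -0.48, "dy": 0.27, "dz": -0.68, "ax": 0, "ay": 0, "az": 0, "gripper": 1},
    {"dx": -0.48, "dy": 0.27, "dz": -0.68, "ax": 0, "ay": 0, "az": 0, "gripper": 1},
    {"dx": -0.48, "dy": 0.27, "dz": -0.68, "ax": 0, "ay": 0, "az": 0, "gripper": 1},
    {"dx": -0.48, "dy": 0.27, "dz": -0.68, "ax": 0, "ay": 0, "az": 0, "gripper": 1},
    {"dx": -0.53, "dy": 0.14, "dz": -0.7, "ax": -0.17, "ay": 0, "az": 0.12, "gripper": 1}
  ]
}}

```text
clock: 12.38
eef_pos: [541.8, -164.8, 268.5]
eef_rot: [-3.139, -0.955, 1.223]
wrist_force: [-0.2, 1.1, -1.5]
finger_gap: 9.8
finger_force: 50.0
```

{"fn": "jog_arm", "kwargs": {
  "commands": [
    {"dx": -0.52, "dy": 0.17, "dz": -0.69, "ax": -0.18, "ay": 0, "az": 0.12, "gripper": 1},
    {"dx": -0.52, "dy": 0.21, "dz": -0.68, "ax": -0.17, "ay": 0, "az": 0.12, "gripper": 1},
    {"dx": -0.51, "dy": 0.24, "dz": -0.68, "ax": -0.18, "ay": 0, "az": 0.13, "gripper": 1},
    {"dx": -0.51, "dy": 0.27, "dz": -0.68, "ax": -0.17, "ay": 0, "az": 0.12, "gripper": 1},
    {"dx": -0.5, "dy": 0.3, "dz": -0.66, "ax": -0.17, "ay": 0, "az": 0.12, "gripper": 1},
    {"dx": -0.5, "dy": 0.33, "dz": -0.65, "ax": -0.18, "ay": 0, "az": 0.12, "gripper": 1},
    {"dx": -0.49, "dy": 0.36, "dz": -0.65, "ax": -0.17, "ay": 0, "az": 0.12, "gripper": 1},
    {"dx": 0, "dy": 0, "dz": 0, "ax": 0, "ay": 0, "az": 0, "gripper": 1}
  ]
}}

```text
clock: 13.38
eef_pos: [504.2, -410.2, 260.0]
eef_rot: [-3.141, -0.955, 0.962]
wrist_force: [0.2, 0.6, -0.6]
finger_gap: 9.6
finger_force: 50.0
```

Run:
```python
from h import *
st()
plan([grip((557,-332,90),55,0)],step=25)
```

```text
{'clock': 13.38, 'joints': [-1.05, 0.69, 1.1, 0.86, 1.79, -0.44], 'eef_pos': [504.2, -410.24, 260.02], 'eef_rot': [-3.14, -0.95, 0.96], 'wrist_force': [0.16, 0.63, -0.65], 'finger_force': 50.0, 'finger_gap': 9.61}
[{"dx":-0.41,"dy":-0.01,"dz":0.28,"ay":0.01}, {"dx":-0.41,"dy":-0.01,"dz":0.28,"ax":-0.01}, {"dx":-0.41,"dy":-0.01,"dz":0.27,"ay":0.01}, {"dx":-0.41,"dy":-0.01,"dz":0.28,"ay":0.01,"az":0.01}]
end [ 502.  -410.6  180.8] [-3.14  -0.96   0.959]
```

{"fn": "jog_arm", "kwargs": {
  "commands": [
    {"dx": -0.41, "dy": -0.02, "dz": 0.28, "ax": 0, "ay": 0.03, "az": 0, "gripper": 1},
    {"dx": -0.41, "dy": -0.02, "dz": 0.28, "ax": 0, "ay": 0, "az": 0, "gripper": 1},
    {"dx": -0.41, "dy": 0, "dz": 0.28, "ax": 0, "ay": 0, "az": 0, "gripper": 1},
    {"dx": -0.41, "dy": 0, "dz": 0.28, "ax": 0, "ay": 0, "az": 0, "gripper": 1},
    {"dx": 0, "dy": 0, "dz": 0, "ax": 0, "ay": 0, "az": 0, "gripper": 1}
  ]
}}

```text
clock: 14.0
eef_pos: [502.7, -408.2, 178.7]
eef_rot: [-3.137, -0.963, 0.96]
wrist_force: [-0.1, -0.2, -0.8]
finger_gap: 9.5
finger_force: 50.0
```

Run:
```python
from h import *;from cell import cams
st()
a=cams.camera('side');b=cams.camera('top')
cv2.imwrite('pics/pan1.png',np.hstack([cv2.resize(a['image'][90:230,270:410],(400,400)),cv2.resize(b['image'][110:250,330:470],(400,400))])[:,:,::-1])
plan([grip((557,-332,62),55,0)],step=8)
```

```text
{'clock': 14.0, 'joints': [-1.05, 0.77, 1.17, 0.84, 1.7, -0.55], 'eef_pos': [502.71, -408.16, 178.69], 'eef_rot': [-3.14, -0.96, 0.96], 'wrist_force': [-0.1, -0.22, -0.78], 'finger_force': 50.0, 'finger_gap': 9.54}
[{"dx":-0.15,"dz":0.09}, {"dx":-0.16,"dz":0.09,"ax":-0.01,"ay":-0.01,"az":0.01}, {"dx":-0.15,"dz":0.09}, {"dx":-0.15,"dz":0.09,"ax":-0.01,"az":0.01}]
end [ 501.8 -410.5  152.7] [-3.141 -0.96   0.959]
```

View pics/pan1.png

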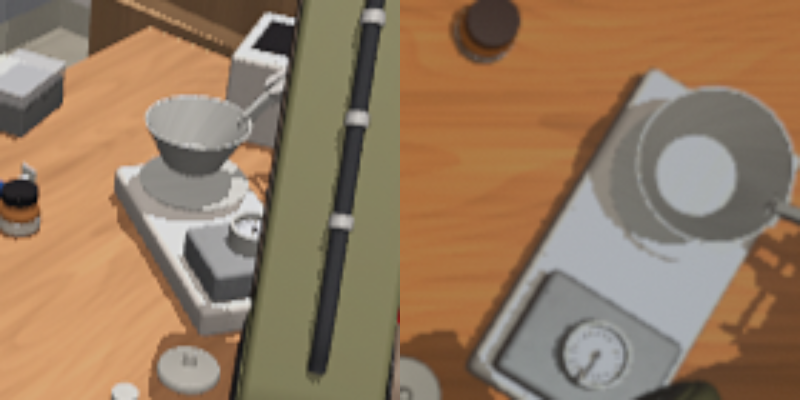

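The empty cup hangs level above the pan: rim centre at about (715,164) and floor centre at (697,175) in the right half. I'll check the position numerically.

Run:
```python
from h import *;import pickle
d=pickle.load(open('v0.pkl','rb'))['top']
for u,v,z in((315,164,148),(297,175,94)): print(plane(d,((330+u*.35)/.7,(110+v*.35)/.7),z))
```

```text
[ 558.48516927 -330.30349647]
[ 557.72759032 -331.83154598]
```

The cup is upright and centred at (558,-331). Lowering gently.

{"fn": "jog_arm", "kwargs": {
  "commands": [
    {"dx": -0.15, "dy": 0, "dz": 0.1, "ax": 0, "ay": 0, "az": 0, "gripper": 1},
    {"dx": -0.15, "dy": 0, "dz": 0.1, "ax": 0, "ay": 0, "az": 0, "gripper": 1},
    {"dx": -0.13, "dy": 0, "dz": 0.09, "ax": 0, "ay": 0, "az": 0, "gripper": 1},
    {"dx": -0.1, "dy": 0, "dz": 0.07, "ax": 0, "ay": 0, "az": 0, "gripper": 1},
    {"dx": -0.05, "dy": 0, "dz": 0.04, "ax": 0, "ay": 0, "az": 0, "gripper": 1},
    {"dx": -0.03, "dy": 0, "dz": 0.02, "ax": 0, "ay": 0, "az": 0, "gripper": 1},
    {"dx": 0, "dy": 0, "dz": 0, "ax": 0, "ay": 0, "az": 0, "gripper": 1},
    {"dx": 0, "dy": 0, "dz": 0, "ax": 0, "ay": 0, "az": 0, "gripper": 1}
  ]
}}

```text
clock: 15.1
eef_pos: [502.9, -408.8, 151.3]
eef_rot: [3.141, -0.962, 0.965]
wrist_force: [-0.3, 0.2, -1.7]
finger_gap: 10.2
finger_force: 50.0
```

Run:
```python
from h import *
st(); plan([grip((557,-332,57),55,0)],step=3)
```

```text
{'clock': 15.1, 'joints': [-1.05, 0.8, 1.18, 0.84, 1.66, -0.59], 'eef_pos': [502.85, -408.85, 151.25], 'eef_rot': [3.14, -0.96, 0.96], 'wrist_force': [-0.32, 0.2, -1.71], 'finger_force': 50.0, 'finger_gap': 10.16}
[{"dx":-0.05,"dz":0.01,"ax":-0.01,"az":0.01}, {"dx":-0.05,"dy":0.01,"ax":-0.01,"ay":-0.01,"az":0.01}]
end [ 502.1 -410.7  147.7] [-3.141 -0.96   0.959]
```

{"fn": "jog_arm", "kwargs": {
  "commands": [
    {"dx": -0.04, "dy": 0, "dz": 0.03, "ax": 0, "ay": 0, "az": 0, "gripper": 1},
    {"dx": -0.04, "dy": 0, "dz": 0.03, "ax": 0, "ay": 0, "az": 0, "gripper": 1},
    {"dx": 0, "dy": 0, "dz": 0, "ax": 0, "ay": 0, "az": 0, "gripper": 1},
    {"dx": 0, "dy": 0, "dz": 0, "ax": 0, "ay": 0, "az": 0, "gripper": 1}
  ]
}}

```text
clock: 15.6
eef_pos: [502.9, -408.7, 147.2]
eef_rot: [3.141, -0.962, 0.965]
wrist_force: [0.5, -0.5, 0.5]
finger_gap: 9.6
finger_force: 50.0
```

{"fn": "jog_arm", "kwargs": {
  "commands": [
    {"dx": 0, "dy": 0, "dz": 0, "ax": 0, "ay": 0, "az": 0, "gripper": 0.8},
    {"dx": 0, "dy": 0, "dz": 0, "ax": 0, "ay": 0, "az": 0, "gripper": 0.7},
    {"dx": 0, "dy": 0, "dz": 0, "ax": 0, "ay": 0, "az": 0, "gripper": 0.5},
    {"dx": 0, "dy": 0, "dz": 0, "ax": 0, "ay": 0, "az": 0, "gripper": 0.5},
    {"dx": 0, "dy": 0, "dz": 0, "ax": 0, "ay": 0, "az": 0, "gripper": 0.5},
    {"dx": 0, "dy": 0, "dz": 0, "ax": 0, "ay": 0, "az": 0, "gripper": 0.5}
  ]
}}

```text
clock: 16.35
eef_pos: [502.9, -408.7, 147.1]
eef_rot: [3.141, -0.962, 0.964]
wrist_force: [0.3, 0.2, -0.6]
finger_gap: 47.0
finger_force: 0.0
```

Run:
```python
from h import *
from cell import manip
st()
s=manip.read_state();R=Ro.from_euler('xyz',s['eef_rot']);p=s['eef_pos'];z=R.as_matrix()[:,2]
q=p-90*z; print(q)
Rb={f:Ro.from_euler('xyz',[np.pi,0,np.radians(f)]) for f in range(-180,180,30)}
for f in Rb: print(f,wrist(Rb[f],-.53,1.9))
```

```text
{'clock': 16.35, 'joints': [-1.05, 0.8, 1.19, 0.84, 1.66, -0.59], 'eef_pos': [502.9, -408.7, 147.1], 'eef_rot': [3.14, -0.96, 0.96], 'wrist_force': [0.28, 0.19, -0.61], 'finger_force': 0.0, 'finger_gap': 46.95}
[ 460.80376851 -469.33513684  198.5905712 ]
-180 [0.0, 1.24, -2.1]
-150 [0.0, 1.24, -2.62]
-120 [0.0, 1.24, 3.14]
-90 [0.0, 1.24, 2.61]
-60 [0.0, 1.24, 2.09]
-30 [0.0, 1.24, 1.56]
0 [0.0, 1.24, 1.04]
30 [0.0, 1.24, 0.52]
60 [0.0, 1.24, -0.01]
90 [0.0, 1.24, -0.53]
120 [0.0, 1.24, -1.05]
150 [0.0, 1.24, -1.58]
```

{"fn": "jog_arm", "kwargs": {
  "commands": [
    {"dx": 0, "dy": 0, "dz": -0.1, "ax": 0, "ay": 0, "az": 0, "gripper": 0.5},
    {"dx": 0, "dy": 0, "dz": -0.4, "ax": 0, "ay": 0, "az": 0, "gripper": 0.4},
    {"dx": 0, "dy": 0, "dz": -0.75, "ax": 0, "ay": 0, "az": 0, "gripper": 0.2},
    {"dx": 0, "dy": 0, "dz": -0.75, "ax": 0, "ay": 0, "az": 0, "gripper": 0},
    {"dx": 0, "dy": 0, "dz": -0.75, "ax": 0, "ay": 0, "az": 0, "gripper": 0},
    {"dx": 0, "dy": 0, "dz": 0, "ax": 0, "ay": 0, "az": 0, "gripper": 0}
  ]
}}

```text
clock: 17.1
eef_pos: [450.3, -484.8, 211.4]
eef_rot: [3.137, -0.96, 0.966]
wrist_force: [-0.1, -0.0, 0.3]
finger_gap: 92.3
finger_force: 0.0
```

Run:
```python
from h import *;from cell import cams
st()
b=cams.camera('top')
import pickle; pickle.dump(b,open('v1.pkl','wb'))
im=b['image']
# dial rectified, unrotated; left before, right after
o=pickle.load(open('v0.pkl','rb'))['top']['image']
f=lambda i:cv2.resize(i[216:252,380:416],(300,300),interpolation=cv2.INTER_CUBIC)
cv2.imwrite('pics/dial.png',np.hstack([f(o),f(im),])[:,:,::-1])
cv2.imwrite('pics/dial2.png',np.hstack([np.hstack([f(o),f(im)]),cv2.resize(im[130:200,400:466],(200,212),interpolation=cv2.INTER_CUBIC).copy() if 0 else np.pad(cv2.resize(im[120:210,390:480],(200,200)),((0,100),(0,0),(0,0)))])[:,:,::-1])
Rv=Ro.from_euler('xyz',[np.pi,0,np.radians(60)])
plan([(np.array([420,-400,260.]),tool(55,0,30,-1)),(np.array([404.5,-236.5,190.]),Rv)],step=38,ang=9.5)
```

```text
{'clock': 17.1, 'joints': [-1.16, 0.83, 0.99, 0.81, 1.85, -0.54], 'eef_pos': [450.29, -484.77, 211.44], 'eef_rot': [3.14, -0.96, 0.97], 'wrist_force': [-0.08, -0.03, 0.3], 'finger_force': 0.0, 'finger_gap': 92.31}
[{"dx":0.58,"dy":-0.61,"dz":0.11,"ay":-0.84,"az":0.01}, {"dx":0.59,"dy":-0.61,"dz":0.02,"ax":-0.01,"ay":-0.83}, {"dx":0.59,"dy":-0.61,"dz":-0.06,"ay":-0.84,"az":0.01}, {"dx":0.37,"dy":-0.53,"dz":0.62,"ax":0.03,"ay":-0.6,"az":-0.1}, {"dx":0.44,"dy":-0.53,"dz":0.57,"ax":0.02,"ay":-0.6,"az":-0.1}, {"dx":0.5,"dy":-0.51,"dz":0.53,"ax":0.03,"ay":-0.6,"az":-0.1}, {"dx":0.57,"dy":-0.5,"dz":0.47,"ax":0.03,"ay":-0.6,"az":-0.09}, {"dx":0.62,"dy":-0.49,"dz":0.42,"ax":0.02,"ay":-0.59,"az":-0.1}]
end [ 404.4 -236.4  189.9] [ 3.141e+00 -1.000e-03  1.047e+00]
```

View pics/dial2.png

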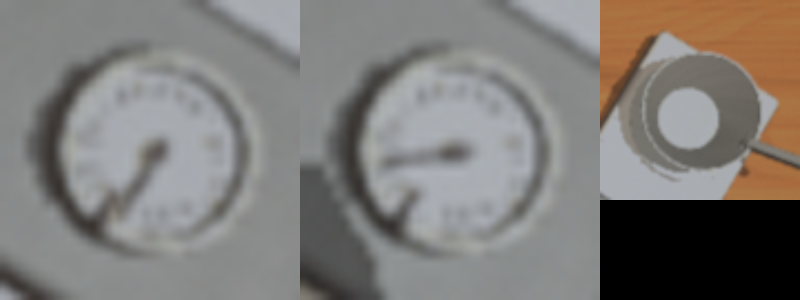

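The dial crops show the pivot at about (155,150) and (457,152). The pointer moved from (118,208) to (388,161), roughly 50° clockwise, and the zero mark is near (405,210). I'll measure it with a polar profile.

Run:
```python
from h import *;import pickle
o=pickle.load(open('v0.pkl','rb'))['top'];b=pickle.load(open('v1.pkl','rb'))
C=np.array([380+155.5/300*36-.5,216+151/300*36-.5]); print(C, proj(o,[404.5,-236.5,105]))
A=np.arange(-30,121,5)
for n,c in(('before',o),('after',b)):
    g=cv2.cvtColor(c['image'],cv2.COLOR_RGB2GRAY).astype(np.float32)
    for r0,r1 in((3,6),(6,8),(8,10.5)):
        rr=np.linspace(r0,r1,6); aa=np.radians(A)
        X=(C[0]-np.outer(rr,np.cos(aa))).astype(np.float32);Y=(C[1]+np.outer(rr,np.sin(aa))).astype(np.float32)
        v=cv2.remap(g,X,Y,cv2.INTER_CUBIC).mean(0)
        w=np.clip(np.percentile(v,60)-15-v,0,None)
        print(n,r0,[f'{a}:{int(x)}' for a,x in zip(A,v)])
```

```text
[398.16 233.62] [397.19141498 233.96403114]
before 3 ['-30:170', '-25:170', '-20:169', '-15:169', '-10:169', '-5:169', '0:169', '5:170', '10:170', '15:170', '20:170', '25:170', '30:170', '35:168', '40:164', '45:155', '50:139', '55:120', '60:107', '65:107', '70:120', '75:136', '80:150', '85:159', '90:165', '95:168', '100:169', '105:170', '110:170', '115:170', '120:170']
before 6 ['-30:165', '-25:161', '-20:159', '-15:159', '-10:159', '-5:160', '0:166', '5:168', '10:163', '15:160', '20:161', '25:161', '30:159', '35:154', '40:145', '45:128', '50:118', '55:113', '60:109', '65:123', '70:148', '75:161', '80:158', '85:160', '90:161', '95:154', '100:157', '105:163', '110:162', '115:158', '120:158']
before 8 ['-30:165', '-25:161', '-20:160', '-15:154', '-10:151', '-5:156', '0:165', '5:164', '10:155', '15:149', '20:155', '25:160', '30:156', '35:157', '40:153', '45:116', '50:92', '55:114', '60:131', '65:146', '70:161', '75:165', '80:154', '85:147', '90:149', '95:152', '100:152', '105:152', '110:155', '115:151', '120:146']
after 3 ['-30:172', '-25:172', '-20:171', '-15:170', '-10:168', '-5:159',
[... 206 characters left out ...]
2', '105:173', '110:172', '115:172', '120:172']
after 6 ['-30:167', '-25:163', '-20:161', '-15:163', '-10:164', '-5:160', '0:150', '5:132', '10:117', '15:132', '20:158', '25:166', '30:163', '35:156', '40:146', '45:128', '50:131', '55:153', '60:168', '65:171', '70:172', '75:168', '80:160', '85:160', '90:163', '95:157', '100:159', '105:165', '110:165', '115:161', '120:161']
after 8 ['-30:168', '-25:164', '-20:162', '-15:157', '-10:154', '-5:160', '0:161', '5:150', '10:137', '15:144', '20:157', '25:164', '30:159', '35:159', '40:154', '45:116', '50:98', '55:133', '60:161', '65:167', '70:169', '75:168', '80:156', '85:150', '90:152', '95:154', '100:154', '105:155', '110:157', '115:152', '120:148']
```

{"fn": "jog_arm", "kwargs": {
  "commands": [
    {"dx": 0.58, "dy": -0.61, "dz": 0.11, "ax": 0, "ay": -0.84, "az": 0, "gripper": 0},
    {"dx": 0.59, "dy": -0.61, "dz": 0.02, "ax": 0, "ay": -0.84, "az": 0, "gripper": 0},
    {"dx": 0.59, "dy": -0.61, "dz": -0.06, "ax": 0, "ay": -0.84, "az": 0, "gripper": 0},
    {"dx": 0.37, "dy": -0.53, "dz": 0.62, "ax": 0.03, "ay": -0.6, "az": -0.1, "gripper": 0},
    {"dx": 0.44, "dy": -0.53, "dz": 0.57, "ax": 0.03, "ay": -0.6, "az": -0.1, "gripper": 0},
    {"dx": 0.5, "dy": -0.51, "dz": 0.53, "ax": 0.03, "ay": -0.6, "az": -0.1, "gripper": 0},
    {"dx": 0.57, "dy": -0.5, "dz": 0.47, "ax": 0.03, "ay": -0.6, "az": -0.1, "gripper": 0},
    {"dx": 0.62, "dy": -0.49, "dz": 0.42, "ax": 0.02, "ay": -0.6, "az": -0.1, "gripper": 0},
    {"dx": 0, "dy": 0, "dz": 0, "ax": 0, "ay": 0, "az": 0, "gripper": 0}
  ],
  "squeeze": 15
}}

```text
clock: 18.27
eef_pos: [403.6, -232.7, 188.6]
eef_rot: [-3.139, 0.003, 1.06]
wrist_force: [-0.6, 0.8, 0.7]
finger_gap: 94.2
finger_force: 0.0
```

Run:
```python
from h import *
st(); Rv=Ro.from_euler('xyz',[np.pi,0,np.radians(60)])
plan([(np.array([404.8,-237.5,170]),Rv),(np.array([404.8,-237.5,99]),Rv)],step=25)
```

```text
{'clock': 18.27, 'joints': [-0.6, 0.14, 1.78, -0.0, 1.23, -0.09], 'eef_pos': [403.57, -232.66, 188.61], 'eef_rot': [-3.14, 0.0, 1.06], 'wrist_force': [-0.62, 0.79, 0.7], 'finger_force': 0.0, 'finger_gap': 94.2}
[{"dx":-0.09,"dy":0.09,"dz":0.47,"ax":-0.01,"ay":0.02,"az":0.07}, {"dz":0.59}, {"dz":0.59}, {"dz":0.59}]
end [ 404.9 -237.5   99. ] [-3.141e+00 -1.000e-03  1.047e+00]
```

{"fn": "jog_arm", "kwargs": {
  "commands": [
    {"dx": 0, "dy": 0, "dz": 0, "ax": 0, "ay": 0, "az": 0, "gripper": 0},
    {"dx": -0.03, "dy": 0.03, "dz": 0.47, "ax": 0, "ay": 0, "az": 0, "gripper": 0},
    {"dx": 0, "dy": 0, "dz": 0.5, "ax": 0, "ay": 0, "az": 0, "gripper": 0},
    {"dx": 0, "dy": 0, "dz": 0, "ax": 0, "ay": 0, "az": 0, "gripper": 0}
  ]
}}

```text
clock: 18.77
eef_pos: [403.4, -238.1, 149.9]
eef_rot: [-3.138, 0.001, 1.053]
wrist_force: [-0.4, 0.0, 0.5]
finger_gap: 93.9
finger_force: 0.0
```

Run:
```python
from h import *
st(); Rv=Ro.from_euler('xyz',[np.pi,0,np.radians(60)])
plan([(np.array([404.8,-237.5,99]),Rv)],step=25)
```

```text
{'clock': 18.77, 'joints': [-0.61, 0.19, 1.82, -0.0, 1.14, -0.09], 'eef_pos': [403.4, -238.11, 149.88], 'eef_rot': [-3.14, 0.0, 1.05], 'wrist_force': [-0.37, 0.03, 0.52], 'finger_force': 0.0, 'finger_gap': 93.88}
[{"dx":0.01,"dy":0.01,"dz":0.42,"ax":-0.01,"az":0.01}, {"dx":0.01,"dy":0.01,"dz":0.43,"az":0.01}, {"dx":0.01,"dy":0.01,"dz":0.42,"ax":-0.01,"ay":0.01,"az":0.01}]
end [ 404.9 -237.7   99.1] [ 3.141 -0.     1.047]
```

{"fn": "jog_arm", "kwargs": {
  "commands": [
    {"dx": 0.01, "dy": 0.01, "dz": 0.42, "ax": 0, "ay": 0, "az": 0, "gripper": 0},
    {"dx": 0.01, "dy": 0.01, "dz": 0.42, "ax": 0, "ay": 0, "az": 0, "gripper": 0},
    {"dx": 0.01, "dy": 0.01, "dz": 0.42, "ax": 0, "ay": 0, "az": 0, "gripper": 0},
    {"dx": 0, "dy": 0, "dz": 0, "ax": 0, "ay": 0, "az": 0, "gripper": 1},
    {"dx": 0, "dy": 0, "dz": 0, "ax": 0, "ay": 0, "az": 0, "gripper": 1},
    {"dx": 0, "dy": 0, "dz": 0, "ax": 0, "ay": 0, "az": 0, "gripper": 1},
    {"dx": 0, "dy": 0, "dz": 0, "ax": 0, "ay": 0, "az": 0, "gripper": 1},
    {"dx": 0, "dy": 0, "dz": 0, "ax": 0, "ay": 0, "az": 0, "gripper": 1},
    {"dx": 0, "dy": 0, "dz": 0, "ax": 0, "ay": 0, "az": 0, "gripper": 1}
  ],
  "squeeze": 15
}}

```text
clock: 19.9
eef_pos: [405.0, -236.9, 100.8]
eef_rot: [-3.139, 0.002, 1.054]
wrist_force: [-6.4, 3.4, 8.6]
finger_gap: 57.6
finger_force: 15.0
```

{"fn": "jog_arm", "kwargs": {
  "commands": [
    {"dx": 0, "dy": -0.03, "dz": 0, "ax": 0, "ay": 0, "az": 0.55, "gripper": 1},
    {"dx": 0, "dy": 0, "dz": 0, "ax": 0, "ay": 0, "az": 0.55, "gripper": 1},
    {"dx": 0, "dy": 0, "dz": 0, "ax": 0, "ay": 0, "az": 0.55, "gripper": 1},
    {"dx": 0, "dy": 0, "dz": 0, "ax": 0, "ay": 0, "az": 0.55, "gripper": 1},
    {"dx": 0, "dy": 0, "dz": 0, "ax": 0, "ay": 0, "az": 0.55, "gripper": 1},
    {"dx": 0, "dy": 0, "dz": 0, "ax": 0, "ay": 0, "az": 0.55, "gripper": 1},
    {"dx": 0, "dy": 0, "dz": 0, "ax": 0, "ay": 0, "az": 0.55, "gripper": 1},
    {"dx": 0, "dy": 0, "dz": 0, "ax": 0, "ay": 0, "az": 0, "gripper": 1},
    {"dx": 0, "dy": 0, "dz": 0, "ax": 0, "ay": 0, "az": 0, "gripper": 1}
  ]
}}

```text
clock: 21.02
eef_pos: [406.0, -238.1, 101.0]
eef_rot: [3.136, -0.0, 0.382]
wrist_force: [11.0, -11.6, -10.1]
finger_gap: 57.9
finger_force: 15.0
```

{"fn": "jog_arm", "kwargs": {
  "commands": [
    {"dx": 0, "dy": 0, "dz": 0, "ax": 0, "ay": 0, "az": 0, "gripper": 0},
    {"dx": 0, "dy": 0, "dz": 0, "ax": 0, "ay": 0, "az": 0, "gripper": 0},
    {"dx": 0, "dy": 0, "dz": 0, "ax": 0, "ay": 0, "az": 0, "gripper": 0},
    {"dx": 0, "dy": 0, "dz": 0, "ax": 0, "ay": 0, "az": 0, "gripper": 0},
    {"dx": 0, "dy": 0, "dz": 0, "ax": 0, "ay": 0, "az": 0, "gripper": 0},
    {"dx": 0, "dy": 0, "dz": -0.3, "ax": 0, "ay": 0, "az": 0, "gripper": 0},
    {"dx": 0, "dy": 0, "dz": -0.9, "ax": 0, "ay": 0, "az": 0, "gripper": 0},
    {"dx": 0, "dy": 0, "dz": -0.9, "ax": 0, "ay": 0, "az": 0, "gripper": 0},
    {"dx": 0, "dy": 0, "dz": -0.9, "ax": 0, "ay": 0, "az": 0, "gripper": 0}
  ]
}}

```text
clock: 22.15
eef_pos: [404.7, -236.4, 222.5]
eef_rot: [3.14, 0.002, 0.382]
wrist_force: [-0.1, 0.1, 0.3]
finger_gap: 93.9
finger_force: 0.0
```

{"fn": "jog_arm", "kwargs": {
  "commands": [
    {"dx": -0.5, "dy": 0.5, "dz": -0.6, "ax": 0, "ay": 0, "az": 0, "gripper": 0},
    {"dx": -0.7, "dy": 0.7, "dz": -0.3, "ax": 0, "ay": 0, "az": 0, "gripper": 0},
    {"dx": -0.7, "dy": 0.7, "dz": 0, "ax": 0, "ay": 0, "az": 0, "gripper": 0},
    {"dx": -0.7, "dy": 0.7, "dz": 0, "ax": 0, "ay": 0, "az": 0, "gripper": 0},
    {"dx": -0.7, "dy": 0.9, "dz": 0, "ax": 0, "ay": 0, "az": 0, "gripper": 0},
    {"dx": 0, "dy": 0, "dz": 0, "ax": 0, "ay": 0, "az": 0, "gripper": 0}
  ]
}}

```text
clock: 22.9
eef_pos: [333.4, -417.4, 257.1]
eef_rot: [3.141, 0.002, 0.379]
wrist_force: [0.5, 0.5, 0.0]
finger_gap: 93.8
finger_force: 0.0
```

Run:
```python
from h import *;from cell import cams
import pickle
st()
b=cams.camera('top');pickle.dump(b,open('v2.pkl','wb'))
f=lambda i:cv2.resize(i[216:252,380:416],(400,400),interpolation=cv2.INTER_CUBIC)
im=b['image']
cv2.imwrite('pics/dial3.png',np.hstack([f(im),cv2.resize(im[90:290,120:480],(400,222)) if 0 else np.pad(cv2.resize(im[90:290,120:480],(400,222)),((0,178),(0,0),(0,0)))])[:,:,::-1])
C=np.array([398.16,233.62]);A=np.arange(-30,86,4)
g=cv2.cvtColor(im,cv2.COLOR_RGB2GRAY).astype(np.float32)
for r0,r1 in((3,6),(6,8),(8,10.5)):
    rr=np.linspace(r0,r1,6); aa=np.radians(A)
    X=(C[0]-np.outer(rr,np.cos(aa))).astype(np.float32);Y=(C[1]+np.outer(rr,np.sin(aa))).astype(np.float32)
    v=cv2.remap(g,X,Y,cv2.INTER_CUBIC).mean(0); print(r0,[f'{a}:{int(x)}' for a,x in zip(A,v)])
```

```text
{'clock': 22.9, 'joints': [-0.96, 0.23, 1.5, -0.0, 1.41, 0.23], 'eef_pos': [333.44, -417.36, 257.08], 'eef_rot': [3.14, 0.0, 0.38], 'wrist_force': [0.54, 0.53, 0.03], 'finger_force': 0.0, 'finger_gap': 93.8}
3 ['-30:172', '-26:172', '-22:171', '-18:171', '-14:171', '-10:169', '-6:162', '-2:153', '2:142', '6:134', '10:129', '14:130', '18:138', '22:149', '26:159', '30:165', '34:168', '38:170', '42:171', '46:172', '50:172', '54:173', '58:173', '62:173', '66:173', '70:173', '74:173', '78:173', '82:172']
6 ['-30:165', '-26:161', '-22:160', '-18:163', '-14:166', '-10:168', '-6:166', '-2:158', '2:145', '6:124', '10:110', '14:120', '18:144', '22:161', '26:165', '30:165', '34:165', '38:166', '42:164', '46:164', '50:165', '54:167', '58:166', '62:164', '66:163', '70:163', '74:163', '78:163', '82:165']
8 ['-30:164', '-26:163', '-22:165', '-18:164', '-14:159', '-10:158', '-6:165', '-2:161', '2:143', '6:104', '10:87', '14:109', '18:140', '22:157', '26:155', '30:148', '34:151', '38:162', '42:166', '46:165', '50:167', '54:169', '58:165', '62:161', '66:162', '70:163', '74:156', '78:150', '82:148']
```

View pics/dial3.png

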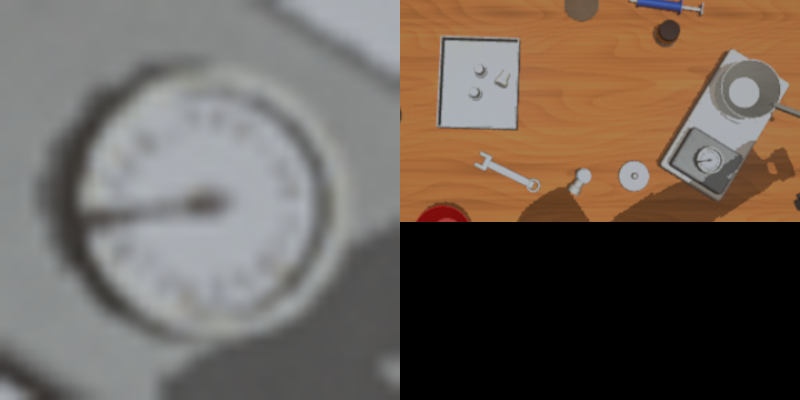

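The zero mark and pointer now form one line from the pivot (205,203) to the rim (85,213), within about 1°. The three plugs are in the tray, the cup stands on the pan, and the bystanders visible in the crop have not moved. Handing in.

```bash
python3 -c "
from cell import job
print(job.sign_off())"
```

```text
the job is handed in; nothing more can be done
None
```

I handed the job in at 22.9 s: all three plugs are in the tray, the empty dipper stands released on the scale's pan (within 2 mm of centre when last measured, just before lowering), and the zero mark lines up with the pointer to about 1 degree; the hand-in call returned no verdict.

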